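Cage a bowl in the decorating stand with its sliding hand rest

ROBOT

A 6-joint arm with a two-finger parallel gripper is mounted at the origin on the work surface. World frame = base frame: x ahead of the robot, y to its left, z up, the work surface at z = 0. Lengths are in m, angles in degrees, forces in N, time in s.
With the tool pointing down it reaches from about 0.4 to 0.825 m from the base axis. Payload 7 kg.
Tool frame: the origin (TCP) lies midway between the tips of the shut fingers; the grasp point (between the pads) lies 19 mm behind it (hold_point_z is the distance from the TCP to the grasp point, in m); z points along the fingers, y is the line along which they close (so a half turn about z gives the same grasp; the last joint's range is limited). The gripper opens to 88 mm and grips with 3 to 60 N. Pads are 19 mm wide; open, the fingers measure 130 mm over their backs; the gripper's body (78 mm by 193 mm) begins 47 mm behind the grasp point.
Start: joints at [92.939, 20.546, 0.682, 0, -70.136, -16.507], TCP at [0.158, 0.656, 0.227] pointing down, gripper open.
Joint ranges: [-176.03, 176.03], [-82.01, 121.73], [-58.28, 71.71], [-173.87, 95.51], [-174.79, -0.11], [-173.66, 173.66]. Speed limits (degrees/s): [136.94, 136.94, 172.46, 180, 180, 180].

INTERFACE

Orientations are given as [roll, pitch, yaw] about the fixed x, y, z axes, in that order (R = Rz(yaw) Ry(pitch) Rx(roll)).
In Python, from plant import get_state, capture, close_job, hold_point_z gives the robot as it stands.
- The arm moves only by the shell command python3 -m inch 'ROWS' [FORCE]. ROWS is text: rows parted by semicolons, each of 5 numbers parted by spaces: the shift along the tool's x, y, z normalised to -1 to 1, where 1 is 0.15 m, then the turn about the tool's z normalised to -1 to 1, where 1 is 360 degrees, then the opening, from 0 (shut) to 1 (fully open). In form: tx ty tz spin grip; .... A call has exactly 8 rows; each row shifts and turns the commanded pose from where the row before left it, along the tool's axes as they then stand; what a row does not reach is not made up. A row lasts 1/8 s, in which the tool goes at most 62.5 mm and 10.7 degrees, less where a joint would pass 70% of its speed; a pose out of reach is approached as far as the arm can. A call with a number of a shift or a turn outside -1 to 1 is refused whole. A call with a gripper value outside its range is refused whole. The fingers move at their own pace and stop on an object; FORCE is the grip in N (left out, the last holds). Time passes only in rows, so rows that do not move let the fingers close, or fill a call up. It gives the time, the measured TCP pose, the force, the opening and the grip force at its end, in the units of the state.
- get_state(): the state, without advancing time (a new reading comes with each control period).
- capture(name): name is "side" or "top" or "wrist"; returns a dict with "color" (480x640x3 uint8, blue, green, red), "mtx" (3x3 intrinsics, pixels), "R" (3x3) and "t" (3): a world point X has camera coordinates R X + t. Camera axes: x right, y down, z forward; pixel columns grow to the right and rows downward; lengths in m; the calibration is good to about 2 mm. A picture is of the moment at which its call begins. There is no depth.
- close_job(): hands the job in; it is judged then, once.
The state is a dict: "time_s": time; "joints": joint angles; "qd": joint speeds; "joint_torque": joint torques, N m; "tcp_pos": TCP position; "eef_rot": TCP orientation; "contact_force": force on the tool from outside, world axes, zero at the start; "moment": the same for the moment, N m; "gripper_width": finger opening in m; "gripper_force": force on a finger pad.
Only numpy, scipy, OpenCV 4.12 (cv2) and the standard library are available. Lean on these libraries where they do the work, as an engineer would, in place of code of your own. Each camera call takes 0.05 s, during which the arm holds its last target. There are 200 camera calls.

TASK

Set the larger of the two lacquer bowls gently, mouth down as it is, on the black mat of the bowl stand, just clear of its two stop posts. Then pull out the spring plunger of the hand-rest carriage, slide the carriage up to the bowl and let the plunger drop fully into the first short hole past the long parking slot, so that the bowl stands caged between the stop posts and the carriage. Let go of everything, and leave the small bowl, the bottle and the jar where they are.

Things in the scene. Friction and masses are not known exactly. Their poses are not given: they have to be found in the camera images.
- bowl: The larger bowl, dark brown lacquer, loose, about 0.26 kg, mouth down. Rim 120 mm in diameter, upright for the lowest 12 mm; the wall narrows to 58 mm across at 52 mm height; on top its cylindrical foot, 50 mm in diameter, from 54 to 82 mm height: grasp the foot from above. Closed underneath. Origin: centre of the rim plane, on what it stands on; z up.
- small_bowl: A bystander: a loose bowl of the same shape and finish but only 80 mm in diameter and 58 mm tall, foot 38 mm. The two bowls may have changed places; they stand at least 100 mm apart. Origin: centre of the rim plane.
- squeeze_bottle: A bystander: loose bottle 56 mm in diameter and 150 mm tall. Origin: centre of its underside.
- pigment_jar: A bystander: loose jar 72 mm in diameter and 90 mm tall. Origin: centre of its underside.
- stand: The bowl stand, fixed to the bench: grey base 180 x 430 x 14 mm. Origin on the bench under the seat's centre. Its y runs along the slide from the parking end (robot's right) to the seat, x away from the robot (turned by at most 0.2 rad), z up. On the rail's robot side lies a bar with a face sloping 40 degrees; in it, from the parking end, a slot 64 mm long, then two holes 14 mm long.
- seat (a point): Centre of the black rubber mat (132 mm in diameter, 56 mm above the bench) on the plywood seat block: the bowl's origin belongs here. Axes as the stand's. The block reaches 75 mm to either side in x, from -76 to +89 mm in y.
- posts (a point): Midway between the tops of the two upright rubber stop posts, which stand 35 mm to either side of it in the stand's x, 62.5 mm past the seat's centre in y. They are 16 mm in diameter and rise 34 mm above the mat. A bowl centred on the mat has 4 mm of room to them; one set up to 20 mm short is pushed into place by the carriage.
- hole (a point): Centre, on the sloping face, of the first hole (for the larger bowl): 146 mm from the seat's centre towards the parking end. The second hole, 51 mm nearer to the seat, is for small bowls and cannot be reached while the large one stands there. Axes as the stand's.
- carriage (a joint): Position of the carriage along the stand's +y, m: 0 at the parking end, 0.170 at the other. Starts at 0.002 to 0.048, plunger down in the long slot, where it can move only from 0 to 0.052. Plunger over the first hole at 0.115 (play 2 mm either way), the second at 0.166. About 3 N of friction, 0.7 kg: it stays where it is left.
- bumpers (a point): Midway between the tops of the carriage's two rubber bumpers, 16 mm in diameter, 35 mm to either side of it in the stand's x, 28 mm above the mat to 2 mm above it. They lead the plunger's axis by 83 mm in y. They may push the bowl along the mat; with the carriage at the first hole they leave a centred bowl 4 mm of room.
- rest (a point): Centre of the hand rest, a wooden bar 20 mm in diameter and 136 mm long along the slide, carried by the carriage over the knob: 16 mm farther in the stand's +x and 77 mm higher than knob with the plunger home, so the knob cannot be taken with the tool upright. Two steel rods of 8 mm carry it at its ends, 62 mm to either side, from behind (+x).
- plunger (a joint): Pull of the spring plunger along its axis, m: 0 fully home in slot or hole, 0.010 when its tip rides on the bar's face between them, 0.022 fully out. A spring returns it: 4 N at 0, 9.5 N at 0.022. Let go over the face, it rides there and drops in as soon as it comes over a hole.
- knob (a point): Middle of the plunger's knob, a black cylinder 34 mm in diameter and 45 mm long. z is its axis and pull direction, 40 degrees from vertical, leaning to the stand's -x (to the robot); y is the slide's direction. Pinch it along y, tool along the axis: both sides are free and the fingertips clear the carriage by 6 mm. Home in the first hole it lies 57 mm along the axis from hole.

How it is judged:
By the outcome, as a careful person would: the job done as asked, in the order asked, and still so for the second after the job is handed in, with the robot touching nothing.
It also fails if it takes over 48 s, if anything falls off the work surface, if the arm or the gripper's body presses on something with over 40 N, if the wrist force passes 120 N, or if a joint passes its speed limit or range.

## Working session

There is one attempt and no reset: what is moved stays moved. The work goes in short steps, Python scripts to look and compute and a shell command to move; the robot and the scene stay as the last step left them, time stands still between calls to the robot, and variables do not carry over. Pictures are saved under pics/ and viewed, at most 10 in all, crops included, and the job is handed in when it is done.

```bash
ls -la; mkdir -p pics
cat > h.py <<'E'
import numpy as np, cv2
from plant import *
def snap(n,f):
    c=capture(n); cv2.imwrite(f'pics/{f}.png',c['color']); np.savez(f'pics/{f}.npz',**c); return c
def load(f): return np.load(f'pics/{f}.npz')
def proj(c,X):
    X=np.atleast_2d(X)@c['R'].T+c['t']; p=X@c['mtx'].T; return p[:,:2]/p[:,2:]
def ray(c,uv,z):
    d=c['R'].T@np.linalg.solve(c['mtx'],[*uv,1]); o=-c['R'].T@c['t']; return o+d*(z-o[2])/d[2]
E
python3 - <<'E'
from h import *
for n in ('top','side','wrist'):
    c=snap(n,n+'0'); print(n,-c['R'].T@c['t'],c['R'][2])
print(get_state(),hold_point_z)
E
```

```text
total 12
drwxr-xr-x  3 agent agent 4096 Nov 29 19:41 .
drwxr-xr-x 23 root  root  4096 Nov 29 19:41 ..
drwxr-xr-x  2 agent agent 4096 Nov 29 19:41 pics
top [0.58337626 0.01949643 0.93125538] [ 0.05720419 -0.00182961 -0.99836082]
side [ 0.34724525 -0.52223874  0.8420271 ] [ 0.28428923  0.57133538 -0.76990617]
wrist [0.23017155 0.63928214 0.38385232] [-0.26868718  0.06254676 -0.96119462]
{'time_s': 0.15, 'joints': array([ 9.29396130e+01,  2.05814475e+01,  6.47368897e-01, -1.45117268e-02,
       -7.01362661e+01, -1.65065989e+01]), 'qd': array([ 0.068713  , -0.151856  ,  0.13706867, -0.02310711,  0.04395133,
       -0.0365373 ]), 'joint_torque': array([-1.59893889e-04, -5.83273101e+01,  2.93290651e+01,  7.00119272e+00,
        8.86204303e-03, -1.07693718e-04]), 'tcp_pos': array([0.1582861 , 0.65580893, 0.22585635]), 'eef_rot': array([ 1.79928678e+02, -6.90686114e-03, -1.35719208e+01]), 'contact_force': array([ 0.7746362 , -0.2088016 ,  1.07072927]), 'moment': array([ 0.03186345,  0.01341115, -0.0203918 ]), 'gripper_force': 0.0, 'gripper_width': 0.087812605035382} 0.0188
```

View pics/top0.png

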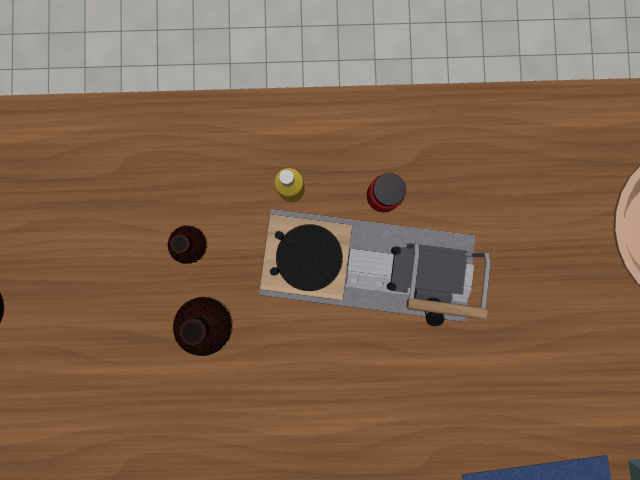

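View pics/side0.png

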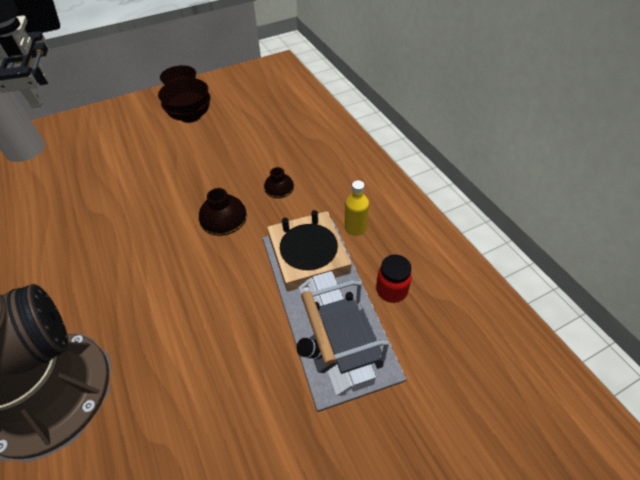

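The top view shows the large bowl with its rim centre at about (203,326) and its foot at (193,332). The mat is at (309,258), the post tops at (279,236) and (274,271), and the knob at (435,312), partly under the rest. The small bowl is at (187,245). Next I'll measure these from both views.

Run:
```python
from h import *
a=load('top0'); b=load('side0')
for c,f in ((a,'top0'),):
    im=c['color']; cr=cv2.resize(im[200:370,150:500],None,fx=2.28,fy=2.28,interpolation=2)
    cv2.imwrite('pics/top0c.png',cr)
im=b['color']; cv2.imwrite('pics/side0c.png',cv2.resize(im[170:420,180:440],None,fx=2.4,fy=2.4,interpolation=2))
print('mat',ray(a,(309,258),.056),ray(b,(309,246),.056))
print('posts',[ray(a,p,.09) for p in((279,236),(274,271))])
print('bowl rim',ray(a,(203,326),.006),'foot',ray(a,(193,332),.082), ray(b,(218,195),.082))
print('small',ray(a,(180,244),.058))
```

```text
mat [0.58206295 0.03971798 0.056     ] [0.58635669 0.03607475 0.056     ]
posts [array([0.6252836 , 0.09468971, 0.09      ]), array([0.55944423, 0.1055875 , 0.09      ])]
bowl rim [0.44813709 0.26286797 0.006     ] foot [0.44854174 0.26190812 0.082     ] [0.45415498 0.25967931 0.082     ]
small [0.61646771 0.29239641 0.058     ]
```

View pics/top0c.png

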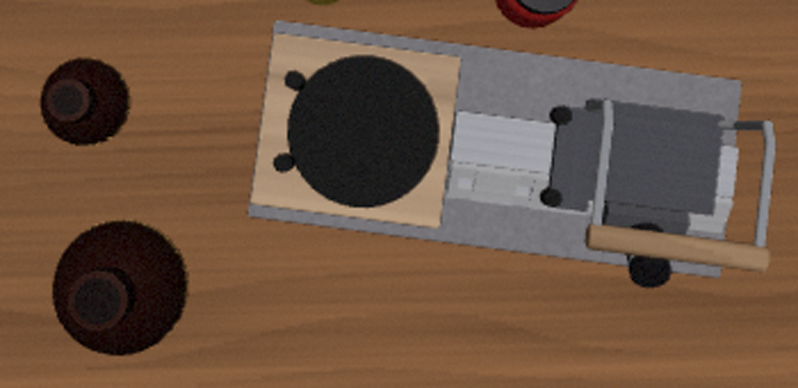

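View pics/side0c.png

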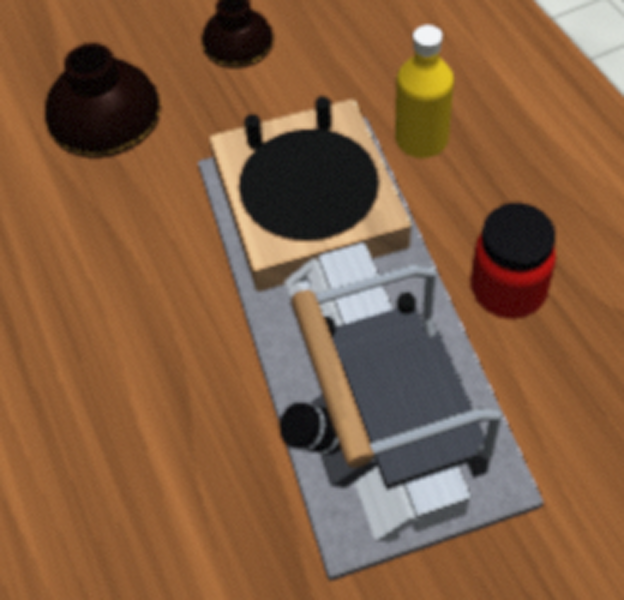

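The crops confirm the top-view positions. The base's robot-side edge, block corners, bumpers and rest are all sharp enough to fit the stand pose and the carriage position.

```bash
cat > fit.py <<'E'
from h import *
from scipy.optimize import least_squares
a=load('top0'); b=load('side0')
S=np.array
T=lambda u,v:(150+u/2.28,200+v/2.28)
D=lambda u,v:(180+u/2.4,170+v/2.4)
H=.0555
def pts(q): # label, local xyz, top px, side px
    return [((0,0,.056),T(363,131),D(309,184)),
    ((.035,.0625,.09),T(295,79),D(324,101)),((-.035,.0625,.09),T(284,161),D(253,119)),
    ((.075,.089,H),T(275,36),D(355,101)),((.075,-.076,H),T(462,58),D(410,231)),((-.075,-.076,H),T(440,227),D(257,271)),((-.075,.089,H),T(249,203),D(210,135)),
    ((.035,q-.178,.084),T(561,115),D(406,302)),((-.035,q-.178,.084),T(550,197),None)]
def W(p,l):
    c,s=np.cos(p[2]),np.sin(p[2]); return S([p[0]+c*l[0]-s*l[1],p[1]+s*l[0]+c*l[1],l[2]])
def res(p,cams='ab'):
    r=[]
    for l,ta,sb in pts(p[3]):
        if 'a' in cams: r+=list(proj(a,W(p,l))[0]-ta)
        if 'b' in cams and sb: r+=list(proj(b,W(p,l))[0]-sb)
    return S(r)
if __name__=='__main__':
    for cams in('a','b','ab'):
        s=least_squares(res,[.58,.04,-.1,.02],args=(cams,),loss='soft_l1'); print(cams,s.x.round(4),np.abs(res(s.x,cams)).round(1))
    p=s.x
    ky=p[3]-.261
    # knob/rest: local x unknown, estimate from rest ends
    print('rest ends top', [ray(a,T(*u),.2) for u in((590,237),(768,260))])
E
python3 fit.py
```

```text
a [ 0.5835  0.0383 -0.1602  0.0164] [0.5 0.2 0.3 0.1 0.5 0.7 0.4 2.1 0.3 0.8 0.1 0.9 0.4 0.2 0.2 0.2 0.1 0.5]
b [ 0.5853  0.0345 -0.1683  0.014 ] [0.2 0.  0.1 1.  0.  1.  0.3 1.2 1.3 1.8 1.9 0.1 0.3 0.  0.2 0.1]
ab [ 0.5844  0.0372 -0.1641  0.0163] [1.  0.7 0.8 0.7 0.4 0.7 0.9 0.4 0.  0.  0.9 0.4 0.3 2.7 0.7 1.8 0.9 1.1
 0.3 2.7 0.5 0.5 2.7 0.6 0.8 0.5 1.2 0.5 0.5 0.3 1.4 1.9 0.6 0.3]
rest ends top [array([ 0.50292199, -0.12456412,  0.2       ]), array([ 0.48310992, -0.25125029,  0.2       ])]
```

```bash
cat > go.py <<'E'
import sys
from h import *
from scipy.spatial.transform import Rotation as Ro
def unit(t):
    s=get_state(); R=Ro.from_euler('xyz',s['eef_rot'],degrees=True).as_matrix()
    d=R.T@(np.array(t)-s['tcp_pos'])/.15
    print('t',s['time_s'],'tcp',s['tcp_pos'].round(4),'rot',s['eef_rot'].round(2),'units',d.round(3),'rows',(np.linalg.norm(d)/.4).round(2))
if __name__=='__main__': unit([float(v) for v in sys.argv[1:4]])
E
python3 go.py .451 .261 .15
```

```text
t 0.15 tcp [0.1583 0.6558 0.2259] rot [ 1.7993e+02 -1.0000e-02 -1.3570e+01] units [2.515 2.1   0.509] rows 8.29
```

```bash
python3 -m inch '0.3 0.25 0.05 0 1;0.3 0.25 0.05 0 1;0.3 0.25 0.05 0 1;0.3 0.25 0.05 0 1;0.3 0.25 0.05 0 1;0.3 0.25 0.05 0 1;0.3 0.25 0.05 0 1;0.3 0.25 0.05 0 1' 20; python3 go.py .451 .261 .058
python3 - <<'E'
from h import *
c=snap('wrist','w1'); print(proj(c,[[.451,.261,.082],[.451,.261,0]]))
E
```

```text
time_s: 1.15
tcp_pos: [0.4387, 0.2784, 0.1665]
eef_rot: [-180.0, -0.0, -13.5]
contact_force: [0.6, 0.1, 0.4]
gripper_width: 0.0875
gripper_force: 0.0
t 1.15 tcp [0.4387 0.2784 0.1665] rot [-1.7998e+02 -1.0000e-02 -1.3540e+01] units [0.107 0.094 0.723] rows 1.84
[[344.33393957 226.01595012]
 [339.45011532 206.04937671]]
```

View pics/w1.png

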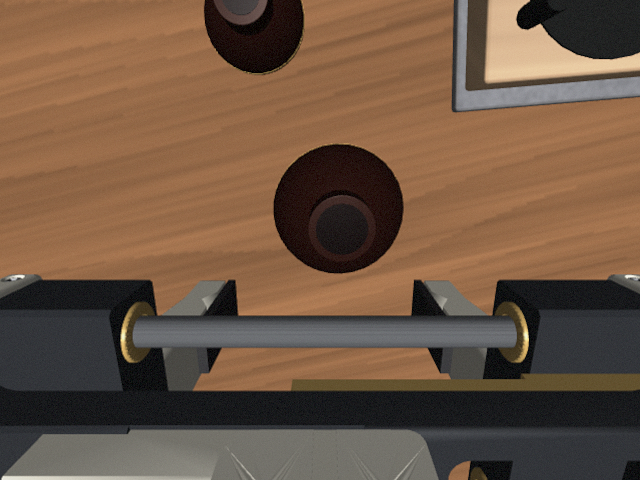

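The wrist view puts the foot at (342,229) against a predicted (344,226), so they agree within about 1 mm. I'll go down and grasp.

```bash
python3 -m inch '0.1 0.09 0 0 1;0 0 0.25 0 1;0 0 0.25 0 1;0 0 0.22 0 1;0 0 0 0 1;0 0 0 0 0;0 0 0 0 0;0 0 0 0 0' 25; python3 go.py .451 .261 .058
```

```text
time_s: 2.2
tcp_pos: [0.4498, 0.264, 0.0597]
eef_rot: [-179.9, -0.1, -13.6]
contact_force: [-0.6, 0.1, 0.2]
gripper_width: 0.0629
gripper_force: 0.0
t 2.2 tcp [0.4498 0.264  0.0597] rot [-1.7989e+02 -5.0000e-02 -1.3560e+01] units [0.012 0.018 0.011] rows 0.06
```

```bash
python3 -m inch '0 0 0 0 0;0 0 0 0 0;0 0 0 0 0;0 0 -0.05 0 0;0 0 -0.2 0 0;0 0 -0.3 0 0;0 0 -0.3 0 0;0 0 0 -0.011 0' 25
python3 - <<'E'
import numpy as np
from go import *
p=[.5844,.0372,-.1641]; c,s=np.cos(p[2]),np.sin(p[2]); y=-.007
t=[p[0]-s*y,p[1]+c*y]; print(t); unit(t+[.19]); unit(t+[.118])
st=get_state(); print(st['gripper_width'],st['gripper_force'],st['contact_force'])
E
```

```text
time_s: 3.2
tcp_pos: [0.4508, 0.2649, 0.1901]
eef_rot: [-179.7, -0.2, -9.5]
contact_force: [0.6, 0.4, -4.8]
gripper_width: 0.0494
gripper_force: 25.0
[np.float64(0.5832564485835218), np.float64(0.03029403951952587)]
t 3.2 tcp [0.4508 0.2649 0.1901] rot [-179.67   -0.22   -9.52] units [ 1.129  1.396 -0.003] rows 4.49
t 3.2 tcp [0.4508 0.2649 0.1901] rot [-179.67   -0.22   -9.52] units [1.127 1.399 0.477] rows 4.65
0.04939184694068217 24.987221238679922 [ 0.64137646  0.35689818 -4.77905488]
```

```bash
python3 -m inch '0.1 0.12 0 0 0;0.18 0.22 0 0 0;0.2 0.25 0 0 0;0.2 0.25 0 0 0;0.2 0.25 0 0 0;0.15 0.19 0 0 0;0.1 0.12 0 0 0;0 0 0 0 0' 25; python3 go.py .5833 .0303 .118
python3 - <<'E'
from h import *
c=snap('top','t2');cv2.imwrite('pics/t2c.png',cv2.resize(c['color'][200:330,230:360],None,fx=4,fy=4,interpolation=2))
E
```

```text
time_s: 4.2
tcp_pos: [0.5815, 0.0266, 0.1855]
eef_rot: [180.0, 0.1, -9.8]
contact_force: [-0.1, 1.0, -1.9]
gripper_width: 0.0493
gripper_force: 25.0
t 4.2 tcp [0.5815 0.0266 0.1855] rot [ 1.7997e+02  7.0000e-02 -9.7600e+00] units [ 0.009 -0.027  0.45 ] rows 1.13
```

View pics/t2c.png

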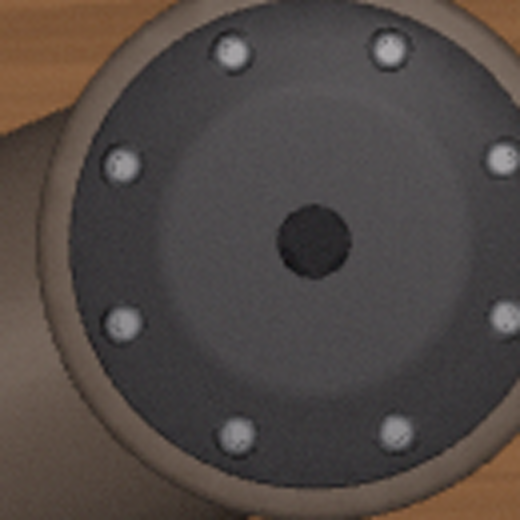

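The top view is blocked by the arm, so it tells me nothing. I'll carry on using the measured poses.

```bash
python3 -m inch '0.01 -0.02 0 0 0;0 0 0.1 0 0;0 0 0.12 0 0;0 0 0.1 0 0;0 0 0.05 0 0;0 0 0.02 0 0;0 0 0 0 0;0 0 0 0 0' 25; python3 go.py .5833 .0303 .117
```

```text
time_s: 5.25
tcp_pos: [0.5838, 0.0309, 0.1281]
eef_rot: [-180.0, -0.1, -9.6]
contact_force: [-0.4, -0.2, -3.0]
gripper_width: 0.0496
gripper_force: 25.0
t 5.25 tcp [0.5838 0.0309 0.1281] rot [-1.7998e+02 -5.0000e-02 -9.6000e+00] units [-0.003  0.004  0.074] rows 0.19
```

Run:
```python
from h import *
snap('side','s3'); c=snap('side','s3');cv2.imwrite('pics/s3c.png',cv2.resize(c['color'][150:330,220:420],None,fx=3.2,fy=3.2,interpolation=2))
```

```text
(no output)
```

View pics/s3c.png

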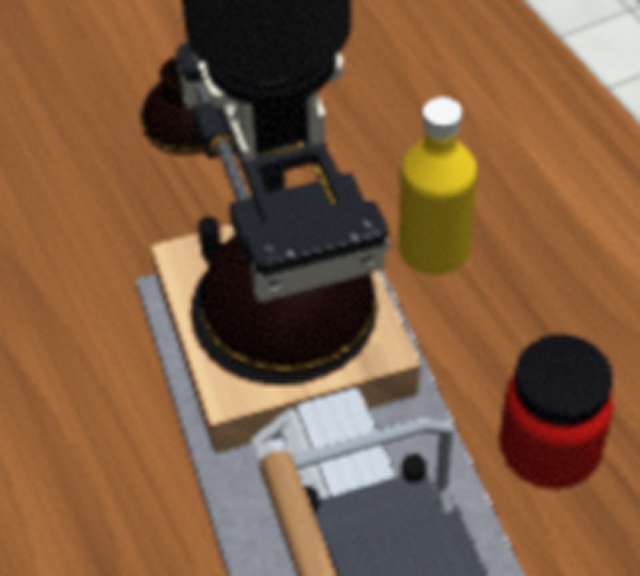

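The bowl is hanging over the mat, centred on it and clear of the posts, with the mat edge showing evenly around it. I'll lower it slowly.

```bash
python3 -m inch '0 0 0.02 0 0;0 0 0.02 0 0;0 0 0.015 0 0;0 0 0.01 0 0;0 0 0.006 0 0;0 0 0.006 0 0;0 0 0 0 0;0 0 0 0 0' 25; python3 go.py .5833 .0303 .1155
```

```text
time_s: 6.35
tcp_pos: [0.5834, 0.0308, 0.1161]
eef_rot: [-180.0, -0.0, -9.6]
contact_force: [0.1, 0.1, -2.9]
gripper_width: 0.0493
gripper_force: 25.0
t 6.35 tcp [0.5834 0.0308 0.1161] rot [-1.80e+02 -1.00e-02 -9.61e+00] units [-0.     0.003  0.004] rows 0.01
```

```bash
python3 -m inch '0 0 0.006 0 0;0 0 0.004 0 0;0 0 0.003 0 0;0 0 0.003 0 0;0 0 0 0 0;0 0 0 0 0;0 0 0 0 0;0 0 0 0 0' 25
```

```text
time_s: 7.35
tcp_pos: [0.5835, 0.0308, 0.115]
eef_rot: [-180.0, -0.1, -9.6]
contact_force: [-5.1, 0.8, 9.9]
gripper_width: 0.0496
gripper_force: 25.0
```

```bash
python3 -m inch '0 0 -0.007 0 0;0 0 0 0 1;0 0 0 0 1;0 0 0 0 1;0 0 0 0 1;0 0 -0.05 0 1;0 0 -0.3 0 1;0 0 -0.3 0 1'
python3 - <<'E'
from h import *
from fit import *
p=[.5844,.0372,-.1641,.0163]
k=W(p,(0,p[3]-.261,0)); print('plunger line point on slide x=0',k, 'r at x=0',np.hypot(*k[:2]))
a0=load('top0');b0=load('side0')
# knob top end face centre px: solve local x,z of knob centre K with y known
from scipy.optimize import least_squares
A=np.array([-np.sin(np.radians(40)),0,np.cos(np.radians(40))])
def loc(v): 
    K=np.array([v[0],v[2]-.261,v[1]]); R=K+[.016,0,.077]
    return K+A*.0225,R+[0,.068,0],R+[0,-.068,0]
def r(v):
    f,e1,e2=loc(v)
    return np.r_[proj(b0,W(p,f))[0]-D(302,426), proj(b0,W(p,e1))[0]-D(305,296),proj(b0,W(p,e2))[0]-D(357,457),proj(a0,W(p,e1))[0]-T(590,238),proj(a0,W(p,e2))[0]-T(768,260)]
s=least_squares(r,[-.06,.1,.016],loss='soft_l1');print(s.x,r(s.x).round(1)); K=np.array([s.x[0],s.x[2]-.261,s.x[1]]);print('knob',W(p,K),'rest',W(p,K+[.016,0,.077]))
print('face top px',proj(a0,W(p,K+A*.0225)),'near (435,318)')
E
```

```text
time_s: 8.35
tcp_pos: [0.5832, 0.0306, 0.2136]
eef_rot: [180.0, 0.0, -9.6]
contact_force: [0.8, 0.8, -0.0]
gripper_width: 0.0877
gripper_force: 0.0
plunger line point on slide x=0 [ 0.54442471 -0.20421265  0.        ] r at x=0 0.5814645903543242
[-0.07087077  0.0855033   0.0126849 ] [-4.5 -0.8 -1.9 -0.1  0.7  2.2 -0.2 -1.6  0.4 -0.4]
knob [ 0.47391545 -0.19620141  0.0855033 ] rest [ 0.4897005  -0.19881525  0.1625033 ]
face top px [[436.57511624 320.96581047]] near (435,318)
```

```bash
python3 go.py .8 -.132 .3
python3 - <<'E'
from h import *
c=snap('side','s4'); cv2.imwrite('pics/s4c.png',c['color'][100:420,150:460])
E
```

```text
t 8.35 tcp [0.5832 0.0306 0.2136] rot [ 1.7997e+02  3.0000e-02 -9.6000e+00] units [ 1.605  0.828 -0.576] rows 4.74
```

```bash
python3 -m inch '0.28 0.15 -0.1 0 1;0.28 0.15 -0.1 0 1;0.28 0.15 -0.1 0 1;0.28 0.15 -0.1 0 1;0.28 0.13 -0.1 0 1;0.2 0.1 -0.1 0 1;0.4 0 0 0 1;0.4 0 0 0 1'; python3 -c "
from h import *
print(get_state()['joints'].round(1))"
```

```text
time_s: 9.4
tcp_pos: [0.9111, -0.1513, 0.3045]
eef_rot: [-180.0, -0.1, -9.6]
contact_force: [3.3, 0.5, 1.0]
gripper_width: 0.088
gripper_force: 0.0
[  2.6  47.9  57.8   0.  -99.8  77.8]
```

```bash
python3 -m inch '-0.03 0.33 0 0 1;-0.03 0.33 0 0 1;-0.03 0.33 0 0 1;-0.03 0.32 0 0 1;0.3 0 0 0 1;0.3 0 0 0 1;0.3 0 0 0 1;0 0 0 0 1'; python3 -c "
from h import *
print(get_state()['joints'].round(1))"
```

```text
time_s: 10.4
tcp_pos: [0.934, -0.3409, 0.2717]
eef_rot: [178.9, -3.5, -9.5]
contact_force: [0.0, 0.7, -0.8]
gripper_width: 0.0881
gripper_force: 0.0
[  -8.5   56.9   71.6    1.2 -101.3   89.2]
```

```bash
python3 -m inch '0.3 0 -0.1 0 1;0.3 0 -0.1 0 1;0.3 0 -0.1 0 1;0.3 0 -0.1 0 1;0.3 0 -0.1 0 1;0.3 0 -0.1 0 1;0.3 0 -0.1 0 1;0.3 0 -0.1 0 1'; python3 -c "
from h import *
print(get_state()['joints'].round(1))"
```

```text
time_s: 11.4
tcp_pos: [1.0318, -0.3141, 0.3366]
eef_rot: [174.8, -19.0, -8.7]
contact_force: [0.2, -0.1, -0.4]
gripper_width: 0.0876
gripper_force: 0.0
[ -4.4  55.3  71.7   6.6 -87.8  85.7]
```

```bash
python3 -m inch '0.3 0.15 -0.1 0 1;0.3 0.15 -0.1 0 1;0.3 0.15 -0.1 0 1;0.3 0.15 -0.1 0 1;0.3 0.15 -0.1 0 1;0.3 0.15 -0.1 0 1;0 0 0 0 1;0 0 0 0 1'
cat > st.py <<'E'
from go import *
s=get_state(); R=Ro.from_euler('xyz',s['eef_rot'],degrees=True)
Rt=Ro.from_euler('xyz',[180,-40,-9.4],degrees=True)
print(s['joints'].round(1)); print('err tool frame deg',(R.inv()*Rt).as_rotvec(degrees=True).round(1),'z',R.as_matrix()[:,2].round(3),'want',Rt.as_matrix()[:,2].round(3))
E
python3 st.py
```

```text
time_s: 12.4
tcp_pos: [1.0426, -0.4035, 0.4365]
eef_rot: [170.7, -30.8, -7.0]
contact_force: [0.6, -0.1, -0.4]
gripper_width: 0.0876
gripper_force: 0.0
[ -8.5  51.7  71.6   8.7 -79.1  89.6]
err tool frame deg [7.9 9.  2.7] z [ 0.482 -0.222 -0.848] want [ 0.634 -0.105 -0.766]
```

```bash
python3 go.py .93 .35 .43
```

```text
t 12.4 tcp [ 1.0426 -0.4035  0.4365] rot [170.72 -30.8   -7.04] units [-1.191 -4.723 -1.44 ] rows 12.7
```

```bash
python3 -m inch '-0.1 -0.36 -0.12 0 1;-0.1 -0.36 -0.12 0 1;-0.1 -0.36 -0.12 0 1;-0.1 -0.36 -0.12 0 1;-0.1 -0.36 -0.12 0 1;-0.1 -0.36 -0.12 0 1;-0.1 -0.36 -0.12 0 1;-0.1 -0.36 -0.12 0 1'; python3 st.py; python3 go.py .93 .35 .4
```

```text
time_s: 13.4
tcp_pos: [0.9582, 0.0618, 0.4363]
eef_rot: [170.7, -30.8, -7.0]
contact_force: [0.6, 0.5, -0.2]
gripper_width: 0.0877
gripper_force: 0.0
[ 23.2  30.   24.3  26.  -64.1  49.9]
err tool frame deg [7.9 9.1 2.7] z [ 0.481 -0.222 -0.848] want [ 0.634 -0.105 -0.766]
t 13.4 tcp [0.9582 0.0618 0.4363] rot [170.66 -30.76  -6.98] units [-0.485 -1.858 -0.313] rows 4.86
```

```bash
python3 -m inch '-0.1 -0.38 -0.07 0 1;-0.1 -0.38 -0.07 0 1;-0.1 -0.38 -0.07 0 1;-0.1 -0.38 -0.07 0 1;0.15 -0.2 0.1 0 1;0.15 -0.2 0.1 0 1;0 0 0 0 1;0 0 0 0 1'; python3 st.py
python3 - <<'E'
from go import *
s=get_state();R=Ro.from_euler('xyz',s['eef_rot'],degrees=True).as_matrix()
for az in(20,35):
    a=np.radians(az);print(az,(R.T@[np.cos(a),np.sin(a),0]).round(2))
print(s['tcp_pos'])
E
```

```text
time_s: 14.4
tcp_pos: [0.999, 0.3431, 0.3968]
eef_rot: [170.5, -30.7, -6.9]
contact_force: [-0.8, -0.4, 0.3]
gripper_width: 0.0878
gripper_force: 0.0
[ 38.1  48.4  51.7  28.8 -79.1  40.4]
err tool frame deg [8.  9.1 2.8] z [ 0.48  -0.224 -0.848] want [ 0.634 -0.105 -0.766]
20 [ 0.77 -0.52  0.37]
35 [ 0.64 -0.72  0.26]
[0.99902102 0.34312076 0.39683293]
```

```bash
python3 -m inch '0.25 -0.2 0.05 0 1;0.25 -0.2 0.05 0 1;0.25 -0.2 0.05 0 1;0.25 -0.2 0.05 0 1;0.25 -0.2 0.05 0 1;0.25 -0.2 0.05 0 1;0 0 0 0 1;0 0 0 0 1'; python3 st.py
```

```text
time_s: 15.4
tcp_pos: [1.0943, 0.4094, 0.3908]
eef_rot: [174.4, -40.3, -5.6]
contact_force: [-0.5, -0.5, 0.4]
gripper_width: 0.0879
gripper_force: 0.0
[ 38.3  60.9  71.6  32.3 -75.6  42.9]
err tool frame deg [ 3.1 -0.5  2.9] z [ 0.632 -0.16  -0.758] want [ 0.634 -0.105 -0.766]
```

```bash
python3 go.py .40 -.18 .36
```

```text
t 15.4 tcp [1.0943 0.4094 0.3908] rot [174.41 -40.35  -5.61] units [-3.351  4.593 -2.14 ] rows 15.19
```

```bash
python3 -m inch '-0.21 0.285 -0.135 0 1;-0.21 0.285 -0.135 0 1;-0.21 0.285 -0.135 0 1;-0.21 0.285 -0.135 0 1;-0.21 0.285 -0.135 0 1;-0.21 0.285 -0.135 0 1;-0.21 0.285 -0.135 0 1;-0.21 0.285 -0.135 0 1'; python3 st.py;  python3 go.py .40 -.18 .33
```

```text
time_s: 16.4
tcp_pos: [0.794, 0.155, 0.385]
eef_rot: [174.1, -40.8, -5.8]
contact_force: [0.2, -0.4, 0.1]
gripper_width: 0.0878
gripper_force: 0.0
[ 33.4  10.6 -21.4  50.4 -39.5  13.8]
err tool frame deg [ 3.6 -0.9  2.7] z [ 0.636 -0.168 -0.753] want [ 0.634 -0.105 -0.766]
t 16.4 tcp [0.794 0.155 0.385] rot [174.08 -40.79  -5.75] units [-2.049  2.604 -1.02 ] rows 8.67
```

```bash
python3 go.py .42 -.18 .27; python3 -m inch '-0.23 0.285 -0.11 0 1;-0.23 0.285 -0.11 0 1;-0.23 0.285 -0.11 0 1;-0.23 0.285 -0.11 0 1;-0.23 0.285 -0.11 0 1;-0.23 0.285 -0.11 0 1;-0.23 0.285 -0.11 0 1;-0.23 0.285 -0.11 0 1'; python3 st.py; python3 go.py .42 -.18 .27;python3 go.py .41 -.187 .17
```

```text
t 16.4 tcp [0.794 0.155 0.385] rot [174.08 -40.79  -5.75] units [-2.21   2.551 -0.634] rows 8.59
time_s: 17.4
tcp_pos: [0.4453, -0.1379, 0.331]
eef_rot: [174.1, -40.8, -5.8]
contact_force: [-17.6, 2.5, -47.3]
gripper_width: 0.088
gripper_force: 0.0
[ 20.5 -30.5 -58.3  42.5 -34.2  31.6]
err tool frame deg [ 3.5 -1.   2.7] z [ 0.637 -0.168 -0.753] want [ 0.634 -0.105 -0.766]
t 17.4 tcp [ 0.4453 -0.1379  0.331 ] rot [174.12 -40.83  -5.81] units [-0.371  0.273  0.246] rows 1.31
t 17.4 tcp [ 0.4453 -0.1379  0.331 ] rot [174.12 -40.83  -5.81] units [-0.854  0.278  0.713] rows 2.87
```

```bash
python3 -c "
from h import *
s=get_state();print(s['contact_force'],s['joints'],s['qd'].round(1),s['time_s'])"; python3 go.py .435 -.18 .21
```

```text
[-17.64150376   2.49376553 -47.26722786] [ 20.49719077 -30.45537281 -58.28930059  42.51519009 -34.21995937
  31.58127049] [-17.4 -43.1  -1.5 -43.6 -13.4  54.9] 17.4
t 17.4 tcp [ 0.4453 -0.1379  0.331 ] rot [174.12 -40.83  -5.81] units [-0.558  0.225  0.611] rows 2.14
```

```bash
python3 -m inch '0 0 0.1 0 1;-0.05 0.03 0.1 0 1;-0.1 0.04 0.1 0 1;-0.1 0.05 0.1 0 1;-0.1 0.05 0.1 0.008 1;-0.1 0.05 0.1 0 1;0 0 0 0 1;0 0 0 0 1'; python3 st.py; python3 go.py .41 -.187 .17
python3 - <<'E'
from h import *
c=snap('wrist','w5'); print(proj(c,[[.474,-.197,.0855],[.4595,-.195,.1027],[.49,-.199,.1625]]))
E
```

```text
time_s: 18.4
tcp_pos: [0.4578, -0.1958, 0.2611]
eef_rot: [178.5, -37.8, -9.7]
contact_force: [0.5, 0.0, -1.3]
gripper_width: 0.0876
gripper_force: 0.0
[  3.6 -20.2 -58.3  32.9 -17.9  47.8]
err tool frame deg [ 1.7  2.2 -0.2] z [ 0.6   -0.129 -0.79 ] want [ 0.634 -0.105 -0.766]
t 18.4 tcp [ 0.4578 -0.1958  0.2611] rot [178.45 -37.81  -9.66] units [-0.628 -0.012  0.281] rows 1.72
[[318.98633316 320.04187931]
 [319.80524357 333.00512545]
 [318.65198925 284.25142365]]
```

View pics/w5.png

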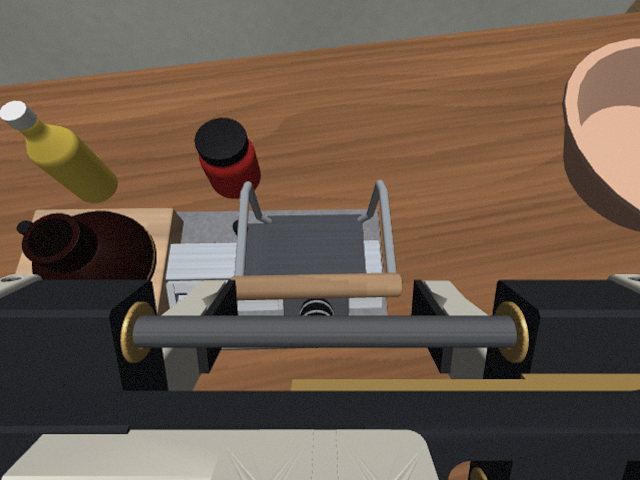

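The wrist view shows the rest centred at about (318,287), against a predicted (319,284). The knob is just visible under it at (316,312), so the knob estimate holds within about 2 mm. I'll go down on the robot side of the rest.

```bash
python3 go.py .44 -.193 .2; python3 -m inch '-0.05 0 0.1 0 1;-0.05 0 0.1 0 1;-0.05 0 0.05 0 1;-0.07 0 0.05 0 1;-0.07 0 0.04 0 1;0 0 0 0 1;0 0 0 0 1;0 0 0 0 1'; python3 st.py; python3 go.py .425 -.191 .15;python3 go.py .441 -.192 .125
```

```text
t 18.45 tcp [ 0.4579 -0.1956  0.2611] rot [178.45 -37.81  -9.62] units [-0.345 -0.004  0.248] rows 1.06
time_s: 19.45
tcp_pos: [0.4589, -0.2122, 0.2139]
eef_rot: [-179.7, -36.0, -9.6]
contact_force: [-0.6, 0.1, -0.0]
gripper_width: 0.0876
gripper_force: 0.0
[ -0.8 -14.4 -58.3  25.5 -11.5  57.8]
err tool frame deg [-0.1  4.  -0.2] z [ 0.58  -0.094 -0.809] want [ 0.634 -0.105 -0.766]
t 19.45 tcp [ 0.4589 -0.2122  0.2139] rot [-179.75  -36.     -9.65] units [-0.45  -0.101  0.2  ] rows 1.26
t 19.45 tcp [ 0.4589 -0.2122  0.2139] rot [-179.75  -36.     -9.65] units [-0.462 -0.111  0.397] rows 1.55
```

```bash
cat > kin.py <<'E'
from h import *
from scipy.optimize import least_squares
from scipy.spatial.transform import Rotation as Ro
r=lambda a,d:Ro.from_euler(a,d,degrees=True).as_matrix()
DATA=[([92.94,20.58,.65,-.01,-70.14,-16.5],(.1583,.6558,.2259),(179.93,0,-13.57)),
([2.6,47.9,57.8,0,-99.8,77.8],(.9111,-.1513,.3045),(-180,-.1,-9.6)),
([-8.5,56.9,71.6,1.2,-101.3,89.2],(.934,-.3409,.2717),(178.9,-3.5,-9.5)),
([-4.4,55.3,71.7,6.6,-87.8,85.7],(1.0318,-.3141,.3366),(174.8,-19,-8.7)),
([-8.5,51.7,71.6,8.7,-79.1,89.6],(1.0426,-.4035,.4365),(170.7,-30.8,-7)),
([23.2,30,24.3,26,-64.1,49.9],(.9582,.0618,.4363),(170.7,-30.8,-7)),
([38.1,48.4,51.7,28.8,-79.1,40.4],(.999,.3431,.3968),(170.5,-30.7,-6.9)),
([38.3,60.9,71.6,32.3,-75.6,42.9],(1.0943,.4094,.3908),(174.4,-40.3,-5.6)),
([33.4,10.6,-21.4,50.4,-39.5,13.8],(.794,.155,.385),(174.1,-40.8,-5.8)),
([20.5,-30.46,-58.29,42.5,-34.2,31.6],(.4453,-.1379,.331),(174.1,-40.8,-5.8)),
([3.6,-20.2,-58.3,32.9,-17.9,47.8],(.4578,-.1958,.2611),(178.5,-37.8,-9.7)),
([-.8,-14.4,-58.3,25.5,-11.5,57.8],(.4589,-.2122,.2139),(-179.75,-36,-9.65))]
def fk(p,q,s4=1):
    A=r('z',q[0]);F=A@r('y',q[1]-q[2]);Wr=F@r('x',s4*q[3])@r('y',-q[4])
    t=A@[p[0],p[1],p[2]]+A@r('y',q[1])@[0,0,p[3]]+F@[p[4],0,p[5]]+Wr@[p[6],0,0]
    # tool frame: z=Wr x ; roll by j6
    R=Wr@r('x',p[8]*q[5]+p[7])@np.array([[0,0,1],[0,1,0],[-1,0,0]])
    return t,R
def fitk():
    best=None
    for s4 in(1,-1):
      for s6 in(1,-1):
        for o in(-90,0,90,180):
          def res(v):
            e=[]
            for q,t,o_ in DATA:
                T_,R=fk([*v,s6],q,s4); e+=list((T_-t)*10)+list((R-r('xyz',o_)).ravel()*2)
            return e
          s=least_squares(res,[0,-.19,.4,.45,.4,0,.25,o],loss='soft_l1')
          if best is None or s.cost<best[0]: best=(s.cost,[*s.x,s6],s4)
    return best
LO=np.array([-176.03,-82.01,-58.28,-173.87,-174.79,-173.66]);HI=np.array([176.03,121.73,71.71,95.51,-.11,173.66])
def ik(b,t,R,q0):
    f=lambda q:np.r_[(fk(b[1],q,b[2])[0]-t)*10,(fk(b[1],q,b[2])[1]-R).ravel()*2]
    s=least_squares(f,np.clip(q0,LO+.1,HI-.1),bounds=(LO,HI),x_scale=10); T_,R_=fk(b[1],s.x,b[2])
    return s.x,np.linalg.norm(T_-t)*1e3,np.degrees(np.arccos(np.clip((np.trace(R_.T@R)-1)/2,-1,1)))
if __name__=='__main__':
    b=fitk();print(b[0],np.round(b[1],4),b[2])
    for q,t,o in DATA: T_,R=fk(b[1],q,b[2]);print(((T_-t)*1e3).round(1),end=' ')
    print()
    K=np.array([.474,-.197,.0855]);q=DATA[-1][0]
    for tilt in(40,36,30):
      Rt=r('xyz',[180,-tilt,-9.4]);A=-Rt[:,2]
      for back in(-.019,.0,.02,.05,.08):
        for nm,off in(('start',0),('end',.10)):
          s=ik(b,K+A*back+Rt@[0,0,0]+r('z',-9.4)@[0,off,0],Rt,q);print(tilt,back,nm,s[0].round(1),round(s[1],1),round(s[2],1))
E
python3 kin.py
```

```text
1.1917641378779942 [ 1.00300e-01 -1.72400e-01  2.40600e-01  5.71100e-01  3.84900e-01
  3.13000e-02  3.74900e-01  2.70007e+02 -1.00000e+00] -1
[-20.7  25.2  72.7] [-5.7 19.8 41.1] [-5.9 20.1 34.5] [-2.3 18.8 14.9] [ 2.  16.7  0.4] [ -0.4   0.3 -26.1] [  3.1  -1.8 -41.6] [ 12.   -2.7 -54.5] [ -2.6 -59.8 -42.7] [  9.1 -28.3 -32.3] [  2.4 -10.7   6.3] [13.4  1.  32.2] 
40 -0.019 start [ -2.    8.7 -58.3  95.5  -2.8 -12.3] 53.5 16.6
40 -0.019 end [ 12.7  10.8 -58.3  95.5  -8.5 -26. ] 60.8 16.7
40 0.0 start [ -4.4   7.2 -58.3  95.5  -0.1  -9.8] 53.3 15.7
40 0.0 end [ 12.5   7.6 -58.3  76.4  -8.   -6.3] 62.9 16.6
40 0.02 start [ -7.    5.7 -58.3 -85.4  -2.8 173.7] 54.9 14.9
40 0.02 end [ 13.5   3.3 -58.3  53.3 -10.3  16.2] 63.6 16.4
40 0.05 start [ -7.8   0.7 -58.3 -40.1  -5.8 129. ] 56.3 14.2
40 0.05 end [ 15.5  -3.4 -58.3  36.5 -15.7  31.8] 64.1 15.9
40 0.08 start [ -6.9  -5.8 -58.3 -15.7 -10.6 103.7] 55.5 13.5
40 0.08 end [ 18.3 -10.6 -58.3  29.6 -22.2  36.9] 63.5 14.9
36 -0.019 start [ -2.1   9.9 -58.3  95.5  -2.4 -12.2] 45.0 13.9
36 -0.019 end [ 12.   11.8 -58.3  95.5  -7.4 -25.5] 52.9
[... 395 characters left out ...]
5 -58.3  -5.6 -11.3  91.8] 44.3 10.7
36 0.08 end [ 18.   -9.4 -58.3  28.7 -21.9  37.8] 51.7 12.1
30 -0.019 start [ -2.3  11.8 -58.3  95.5  -2.  -12.1] 32.3 9.8
30 -0.019 end [ 12.   12.6 -58.3  84.2  -6.6 -14.4] 40.0 10.5
30 0.0 start [ -4.1  10.3 -58.3  95.5  -0.1 -10.3] 32.6 8.8
30 0.0 end [ 12.7   8.9 -58.3  58.6  -8.1  10.8] 39.7 10.2
30 0.02 start [ -4.5   7.1 -58.3 -11.2  -2.5  96.8] 32.5 8.3
30 0.02 end [ 13.7   4.9 -58.3  42.9 -10.9  25.9] 39.0 9.9
30 0.05 start [ -3.7   1.3 -58.3   0.9  -7.6  84. ] 30.5 7.6
30 0.05 end [ 15.4  -1.2 -58.3  31.8 -15.9  35.9] 37.0 9.0
30 0.08 start [ -2.6  -4.7 -58.3   4.5 -12.7  79.5] 27.3 6.5
30 0.08 end [ 17.7  -7.6 -58.3  27.1 -21.5  39.2] 33.8 7.9
```

```bash
cat > kin2.py <<'E'
from kin import DATA,LO,HI,r,np,least_squares
import itertools
DR=[([*q[:4],q[4],q[5]],t,r('xyz',o)) for q,t,o in DATA]
def chain(q,s,o):
    A=r('z',q[0]);B=A@r('y',s[0]*q[1]);C=B@r('y',s[1]*q[2]);D=C@r('x',s[2]*q[3]);E=D@r('y',s[3]*q[4]);F=E@r('x',s[4]*q[5])
    return A,B,C,D,E,F
best=None
for s in itertools.product((1,-1),repeat=5):
    ch=[chain(q,s,0) for q,_,_ in DR]
    M=sum(c[5].T@R for c,(_,_,R) in zip(ch,DR)); U,_,V=np.linalg.svd(M); X=U@np.diag([1,1,np.linalg.det(U@V)])@V
    e=max(np.linalg.norm(c[5]@X-R) for c,(_,_,R) in zip(ch,DR))
    if best is None or e<best[0]: best=(e,s,X)
S,X=best[1:]
H=np.vstack([np.hstack([np.eye(3)[:, 2:],*chain(q,S,0)]) for q,_,_ in DR])
y=np.concatenate([t for _,t,_ in DR]); P=np.linalg.lstsq(H,y,rcond=1e-3)[0]
def fk(q):
    c=chain(q,S,0); return np.hstack([np.eye(3)[:,2:],*c])@P, c[5]@X
def ik(t,R,q0,w=2):
    f=lambda q:np.r_[(fk(q)[0]-t)*10,(fk(q)[1]-R).ravel()*w]
    s=least_squares(f,np.clip(q0,LO+.1,HI-.1),bounds=(LO,HI),x_scale=10); T_,R_=fk(s.x)
    return s.x,np.linalg.norm(T_-t)*1e3,np.degrees(np.arccos(np.clip((np.trace(R_.T@R)-1)/2,-1,1)))
if __name__=='__main__':
    print(best[0],S,X.round(3),P.round(3)); print('pos err mm',np.abs(H@P-y).max()*1e3)
    K=np.array([.474,-.197,.0855])
    for tilt in(40,34):
      Rt=r('xyz',[180,-tilt,-9.4]);A=-Rt[:,2]
      for back in(-.019,.003,.05):
        for off in(0,.1):
          c=[ik(K+A*back+r('z',-9.4)@[0,off,0],Rt,q0) for q0 in(DATA[-1][0],[0,0,-40,0,-20,60],[0,0,-40,-100,-20,160],[-10,0,-50,80,-20,0])]
          s=min(c,key=lambda s:s[1]+s[2]*3);print(tilt,back,off,s[0].round(1),round(s[1],1),round(s[2],1))
E
python3 kin2.py
```

```text
0.0023722277869115856 (1, -1, -1, -1, -1) [[-0.  0.  1.]
 [-1.  0. -0.]
 [-0. -1.  0.]] [ 0.1   -0.    -0.     0.1    0.001 -0.     0.602  0.232 -0.    -0.002
  0.232 -0.096  0.002  0.189 -0.096 -0.002  0.189 -0.    -0.   ]
pos err mm 0.7646625952351105
40 -0.019 0 [-8.100e+00  6.000e+00 -4.300e+01 -4.710e+01 -1.000e-01  1.361e+02] 2.8 1.3
40 -0.019 0.1 [-8.600e+00  5.800e+00 -4.010e+01 -8.230e+01 -1.000e-01  1.717e+02] 10.9 4.1
40 0.003 0 [-6.80e+00  2.90e+00 -4.56e+01 -4.20e+01 -1.00e-01  1.30e+02] 5.2 2.3
40 0.003 0.1 [-8.100e+00  2.900e+00 -4.180e+01 -8.100e+01 -1.000e-01  1.701e+02] 14.9 5.4
40 0.05 0 [ -5.1  -4.6 -50.7 -29.4  -2.4 116.1] 10.1 4.4
40 0.05 0.1 [ -7.9  -3.4 -45.1 -78.2  -1.  167.1] 25.1 8.4
34 -0.019 0 [-3.100e+00  6.500e+00 -4.830e+01 -2.200e+01 -1.000e-01  1.068e+02] 6.5 3.8
34 -0.019 0.1 [ 5.000e-01  7.000e+00 -4.290e+01 -5.360e+01 -1.000e-01  1.357e+02] 19.9 8.5
34 0.003 0 [ -1.9   2.9 -52.5 -10.8  -0.1  94.5] 7.3 4.3
34 0.003 0.1 [ 6.400e+00  3.300e+00 -4.910e+01 -2.930e+01 -1.000e-01  1.065e+02] 20.2 9.9
34 0.05 0 [ -0.7  -5.8 -58.3   9.   -4.9  73.8] 7.9 4.2
34 0.05 0.1 [ 12.7  -7.5 -58.3  18.1 -12.2  53.1] 19.7 9.4
```

```bash
cat > ms.py <<'E'
from kin2 import *
K=np.array([.474,-.197,.0855]); rng=np.random.default_rng(0)
for tilt in(40,):
  Rt=r('xyz',[180,-tilt,-9.4]);A=-Rt[:,2]
  for flip in(0,180):
   R2=Rt@r('z',flip)
   for back in(-.019,.003,.08):
    for off in(0,.1):
      sol=[]
      for _ in range(25):
        s=ik(K+A*back+r('z',-9.4)@[0,off,0],R2,rng.uniform([-90,-40,-58,-173,-120,-173],[90,60,40,95,-1,173]))
        if s[1]<.5 and s[2]<.5 and not any(np.abs(s[0]-x).max()<1 for x in sol): sol.append(s[0])
      print(flip,back,off,[x.round(0).tolist() for x in sol])
E
python3 ms.py
```

```text
0 -0.019 0 []
0 -0.019 0.1 []
0 0.003 0 []
0 0.003 0.1 []
0 0.08 0 []
0 0.08 0.1 []
180 -0.019 0 []
180 -0.019 0.1 []
180 0.003 0 []
180 0.003 0.1 []
180 0.08 0 []
180 0.08 0.1 []
```

```bash
cat > ms2.py <<'E'
from kin2 import *
K=np.array([.474,-.197,.0855])
Rt=r('xyz',[180,-40,-9.4]);A=-Rt[:,2]
print('self', ik(np.array(DATA[5][1]),r('xyz',DATA[5][2]),[10,10,0,0,-30,0]))
for flip in(0,180):
  for back,off in((-.019,0),(.003,0),(-.019,.1),(.08,0)):
    c=[ik(K+A*back+r('z',-9.4)@[0,off,0],Rt@r('z',flip),[-50,20,-41,j4,-15,j6]) for j4 in(-173,-140,-110,-70,60,90) for j6 in(-150,-90,-30,30,90,150)]
    c.sort(key=lambda s:s[1]+3*s[2]); s=c[0]; print(flip,back,off,s[0].round(1),round(s[1],1),round(s[2],1))
E
python3 ms2.py
```

```text
self (array([ 23.22436794,  29.97602151,  24.20397291,  26.00511615,
       -63.98947204,  49.86326562]), np.float64(3.26479323532425e-11), np.float64(0.0))
0 -0.019 0 [-8.100e+00  6.000e+00 -4.300e+01 -4.710e+01 -1.000e-01  1.361e+02] 2.8 1.3
0 0.003 0 [-6.80e+00  2.90e+00 -4.56e+01 -4.20e+01 -1.00e-01  1.30e+02] 5.2 2.3
0 -0.019 0.1 [-8.600e+00  5.800e+00 -4.010e+01 -8.230e+01 -1.000e-01  1.717e+02] 10.9 4.1
0 0.08 0 [ -1.5 -11.  -58.3  -6.1  -2.7  90.1] 11.5 5.4
180 -0.019 0 [ -8.1   6.  -43.  -47.   -0.1 -44. ] 2.8 1.3
180 0.003 0 [ -6.8   2.9 -45.6 -41.8  -0.1 -50.1] 5.1 2.2
180 -0.019 0.1 [ -8.5   5.8 -40.1 -82.2  -0.1  -8.5] 10.9 4.1
180 0.08 0 [ -1.5 -11.  -58.3  -6.   -2.7 -90. ] 11.4 5.3
```

```bash
cat > ms3.py <<'E'
from kin2 import *
K=np.array([.474,-.197,.0855])
Rt=r('xyz',[180,-40,-9.4]);A=-Rt[:,2]; sy=r('z',-9.4)@[0,1,0]
for d in(-20,-10,0,10,20):
  for phi in(-40,-20,0,20,40):
    R=Rt@r('z',phi)@r('y',d); o=[]
    for along,off in((0,0),(.018,0.05)):
      g=K+A*along+sy*off+R[:,2]*.012
      c=[ik(g,R,[-10,0,-45,j4,-10,90-j4]) for j4 in(-140,-90,-40,10,50)]
      s=min(c,key=lambda s:s[1]+3*s[2]); o.append((round(s[1],1),round(s[2],1),s[0].round(0).tolist()))
    print(d,phi,'tiltZ',np.degrees(np.arccos(-R[2,2])).round(0),o)
E
python3 ms3.py
```

```text
-20 -40 tiltZ 27.0 [(np.float64(19.2), np.float64(7.8), [1.0, 5.0, -58.0, 48.0, -17.0, 70.0]), (np.float64(19.5), np.float64(7.5), [11.0, 3.0, -58.0, 45.0, -23.0, 64.0])]
-20 -20 tiltZ 22.0 [(np.float64(7.4), np.float64(3.4), [-1.0, 5.0, -58.0, 40.0, -12.0, 61.0]), (np.float64(8.6), np.float64(3.6), [9.0, 2.0, -58.0, 37.0, -17.0, 55.0])]
-20 0 tiltZ 20.0 [(np.float64(0.0), np.float64(0.0), [1.0, 6.0, -53.0, 18.0, -12.0, 63.0]), (np.float64(0.0), np.float64(0.0), [7.0, 2.0, -58.0, 28.0, -12.0, 47.0])]
-20 20 tiltZ 22.0 [(np.float64(0.0), np.float64(0.0), [-5.0, 7.0, -40.0, -14.0, -22.0, 80.0]), (np.float64(0.0), np.float64(0.0), [4.0, 3.0, -46.0, -5.0, -19.0, 63.0])]
-20 40 tiltZ 27.0 [(np.float64(0.0), np.float64(0.0), [-15.0, 9.0, -33.0, -32.0, -29.0, 85.0]), (np.float64(0.0), np.float64(0.0), [-5.0, 4.0, -38.0, -27.0, -25.0, 72.0])]
-10 -40 tiltZ 33.0 [(np.float64(16.3), np.float64(9.8), [-4.0, 6.0, -50.0, -18.0, -0.0, 142.0]), (np.float64(23.0), np.float64(11.4), [5.0, 0.0, -58.0, 28.0, -9.0, 89.0])]
-10 -20 tiltZ 31.0 [(np.float64(10.3), np.float64(7.0), [-2.0, 5.0, -56.0, 10.0, 
[... 2484 characters left out ...]
0 tiltZ 59.0 [(np.float64(33.2), np.float64(13.3), [-13.0, 0.0, -41.0, -62.0, -4.0, 174.0]), (np.float64(28.7), np.float64(10.4), [-7.0, -3.0, -44.0, -65.0, -0.0, 173.0])]
20 0 tiltZ 60.0 [(np.float64(29.9), np.float64(11.7), [-22.0, 1.0, -39.0, -76.0, -8.0, 174.0]), (np.float64(26.7), np.float64(9.7), [-15.0, -3.0, -42.0, -80.0, -3.0, 174.0])]
20 20 tiltZ 59.0 [(np.float64(25.3), np.float64(9.6), [-30.0, 2.0, -40.0, -91.0, -10.0, 174.0]), (np.float64(23.6), np.float64(8.4), [-23.0, -2.0, -42.0, -95.0, -6.0, 174.0])]
20 40 tiltZ 57.0 [(np.float64(19.7), np.float64(7.3), [-37.0, 3.0, -42.0, -106.0, -12.0, 174.0]), (np.float64(19.3), np.float64(6.8), [-30.0, -2.0, -44.0, -110.0, -7.0, 174.0])]
```

```bash
cat > ms4.py <<'E'
from kin2 import *
K=np.array([.474,-.197,.0855])
Rt=r('xyz',[180,-40,-9.4]);A=-Rt[:,2]; sy=r('z',-9.4)@[0,1,0]
for d in(3,6,9,12):
    R=Rt@r('y',d)@r('z',180); o=[]
    for along,off,back in((0,0,-.012),(.018,0.0,-.012),(.018,.05,-.012),(.018,.1,-.012),(0,0,.06)):
      g=K+A*along+sy*off-R[:,2]*back
      s=min([ik(g,R,[-20,2,-42,j4,-8,j6]) for j4,j6 in((-75,-6),(-100,20),(-40,-40))],key=lambda s:s[1]+3*s[2])
      o.append((float(s[1].round(1)),float(s[2].round(1)),s[0].round(0).tolist()))
    print(d,o)
for d in (6,9):
  R=Rt@r('y',d)@r('z',180);e=K-R[:,2]*.06
  for wp in ([(1.,-.17,.4),(.6,-.3,.3),(.45,-.3,.25)],[(1.,-.17,.4),(.6,-.4,.3),(.42,-.35,.2)],[(1.,-.17,.4),(.6,-.15,.3),(.45,-.19,.22)]):
    s=min([ik(np.array(wp[0]),R,[0,40,40,j4,-60,j6]) for j4 in(0,20,-20) for j6 in(-120,-60)],key=lambda s:s[1]+3*s[2]); print('far',d,s[0].round(0),round(s[1],1))
    q=s[0];pts=[np.array(w) for w in wp]+[e,K+R[:,2]*.012]
    for a,b in zip(pts,pts[1:]):
      for f in np.linspace(.1,1,10):
        s=ik(a+(b-a)*f,R,q); st=np.abs(s[0]-q).max(); q=s[0]
        if s[1]>1 or st>25: print('  bad',(a+(b-a)*f).round(2),q.round(0),round(s[1],1),round(st))
      print('  leg',q.round(0),round(s[1],1),round(s[2],1))
E
python3 ms4.py
```

```text
3 [(0.0, 0.0, [-13.0, 5.0, -41.0, -58.0, -3.0, -30.0]), (1.8, 0.7, [-9.0, 2.0, -44.0, -50.0, -0.0, -41.0]), (6.6, 2.5, [-8.0, 2.0, -43.0, -65.0, -0.0, -27.0]), (9.4, 3.4, [-9.0, 2.0, -42.0, -83.0, -0.0, -7.0]), (8.7, 3.4, [-9.0, -6.0, -48.0, -43.0, -4.0, -47.0])]
6 [(0.0, 0.0, [-30.0, 6.0, -38.0, -82.0, -15.0, 6.0]), (0.0, 0.0, [-25.0, 2.0, -39.0, -74.0, -11.0, -6.0]), (1.1, 0.4, [-9.0, 1.0, -43.0, -69.0, -0.0, -21.0]), (3.3, 1.2, [-9.0, 1.0, -42.0, -85.0, -0.0, -5.0]), (4.4, 1.6, [-13.0, -7.0, -47.0, -53.0, -4.0, -35.0])]
9 [(0.0, 0.0, [-40.0, 7.0, -40.0, -94.0, -23.0, 26.0]), (0.0, 0.0, [-37.0, 4.0, -40.0, -89.0, -20.0, 17.0]), (0.0, 0.0, [-31.0, 2.0, -42.0, -94.0, -16.0, 19.0]), (0.0, 0.0, [-26.0, 1.0, -44.0, -104.0, -13.0, 25.0]), (0.0, 0.0, [-24.0, -6.0, -44.0, -68.0, -12.0, -13.0])]
12 [(0.0, 0.0, [-48.0, 10.0, -42.0, -102.0, -30.0, 41.0]), (0.0, 0.0, [-46.0, 6.0, -42.0, -98.0, -28.0, 33.0]), (0.0, 0.0, [-42.0, 5.0, -45.0, -105.0, -26.0, 38.0]), (0.0, 0.0, [-38.0, 4.0, -49.0, -115.0, -25.0, 46.0]), (0.0, 0.0, [-41.0, -4.0, -44.0, -84.0, -24.0, 15.0])]
far 6 [   4.   25.    7.  
[... 6311 characters left out ...]
 0.22] [ -2. -17. -58.   0.  -1. -95.] 13.7 7
  leg [ -2. -17. -58.   0.  -1. -95.] 13.7 5.9
  bad [ 0.45 -0.19  0.21] [-11. -14. -46. -40. -10. -50.] 12.8 46
  bad [ 0.45 -0.19  0.2 ] [-12. -14. -45. -43.  -9. -45.] 11.7 5
  bad [ 0.44 -0.19  0.19] [-13. -13. -45. -46.  -9. -42.] 10.6 4
  bad [ 0.44 -0.19  0.18] [-14. -12. -45. -49.  -8. -38.] 9.3 3
  bad [ 0.44 -0.19  0.17] [-14. -11. -46. -51.  -8. -36.] 7.9 3
  bad [ 0.44 -0.19  0.16] [-14. -10. -46. -53.  -7. -34.] 6.3 2
  bad [ 0.44 -0.19  0.15] [-15. -10. -46. -55.  -6. -32.] 4.6 2
  bad [ 0.43 -0.19  0.14] [-15.  -9. -46. -57.  -6. -30.] 2.9 2
  leg [-24.  -6. -44. -68. -12. -13.] 0.0 0.0
  leg [-40.   7. -40. -94. -23.  26.] 0.0 0.0
```

```bash
cat > plan.py <<'E'
from go import *
# usage: rows(list of (world delta m), spin deg per row) from the present orientation
def rows(seq):
    s=get_state(); R=Ro.from_euler('xyz',s['eef_rot'],degrees=True).as_matrix()
    for i,(d,sp) in enumerate(seq):
        u=R.T@np.array(d)/.15; print(i%8,u.round(2),round(sp/360,4),'norm',round(float(np.linalg.norm(u)),2)); R=R@Ro.from_euler('z',sp,degrees=True).as_matrix()
E
python3 -c "
from plan import *
rows([((.032,.0,.048),0)]*3+[((.058,.004,.01),10.6)]*5)"
```

```text
0 [ 0.36 -0.04 -0.14] 0.0 norm 0.38
1 [ 0.36 -0.04 -0.14] 0.0 norm 0.38
2 [ 0.36 -0.04 -0.14] 0.0 norm 0.38
3 [ 0.34 -0.09  0.17] 0.0294 norm 0.39
4 [ 0.32 -0.15  0.17] 0.0294 norm 0.39
5 [ 0.29 -0.21  0.17] 0.0294 norm 0.39
6 [ 0.24 -0.26  0.17] 0.0294 norm 0.39
7 [ 0.19 -0.3   0.17] 0.0294 norm 0.39
```

```bash
python3 -m inch '0.36 -0.04 -0.14 0 1;0.36 -0.04 -0.14 0 1;0.36 -0.04 -0.14 0 1;0.34 -0.09 0.17 0.029 1;0.32 -0.15 0.17 0.029 1;0.29 -0.21 0.17 0.029 1;0.24 -0.26 0.17 0.029 1;0.19 -0.3 0.17 0.029 1'; python3 st.py; python3 -c "
from plan import *
rows([((.058,-.006,.006),10.6)]*5+[((.052,-.009,.024),10.6)]*6)"
```

```text
time_s: 20.45
tcp_pos: [0.8464, -0.1881, 0.4076]
eef_rot: [-149.9, -20.8, -67.8]
contact_force: [1.1, -0.4, 0.3]
gripper_width: 0.0876
gripper_force: 0.0
[  3.3  15.1   2.5  10.9 -42.6  18.9]
err tool frame deg [  1.8   3.8 -52.7] z [ 0.58  -0.094 -0.809] want [ 0.634 -0.105 -0.766]
0 [ 0.19 -0.28  0.2 ] 0.0294 norm 0.39
1 [ 0.13 -0.31  0.2 ] 0.0294 norm 0.39
2 [ 0.07 -0.33  0.2 ] 0.0294 norm 0.39
3 [ 0.01 -0.34  0.2 ] 0.0294 norm 0.39
4 [-0.05 -0.33  0.2 ] 0.0294 norm 0.39
5 [-0.1  -0.37  0.08] 0.0294 norm 0.39
6 [-0.17 -0.34  0.08] 0.0294 norm 0.39
7 [-0.23 -0.3   0.08] 0.0294 norm 0.39
0 [-0.28 -0.26  0.08] 0.0294 norm 0.39
1 [-0.32 -0.2   0.08] 0.0294 norm 0.39
2 [-0.35 -0.14  0.08] 0.0294 norm 0.39
```

```bash
python3 -m inch '0.19 -0.28 0.2 0.029 1;0.13 -0.31 0.2 0.029 1;0.07 -0.33 0.2 0.029 1;0.01 -0.34 0.2 0.029 1;-0.05 -0.33 0.2 0.029 1;-0.1 -0.37 0.08 0.029 1;-0.17 -0.34 0.08 0.029 1;-0.23 -0.3 0.08 0.029 1'
cat > st.py <<'E'
from go import *
s=get_state(); R=Ro.from_euler('xyz',s['eef_rot'],degrees=True)
Rt=Ro.from_euler('xyz',[180,-40,-9.4],degrees=True)*Ro.from_euler('yz',[9,0],degrees=True)*Ro.from_euler('z',180,degrees=True)
z=R.as_matrix()[:,2]
print(s['joints'].round(1)); print('err tool frame deg',(R.inv()*Rt).as_rotvec(degrees=True).round(1),'tilt',np.degrees(np.arccos(-z[2])).round(1),'az',np.degrees(np.arctan2(z[1],z[0])).round(1))
E
python3 st.py; python3 -c "
from plan import *
rows([((.052,-.009,.024),10.6)]*4+[((.052,-.009,.024),0)]*3)"
```

```text
time_s: 21.45
tcp_pos: [1.1751, -0.2044, 0.4498]
eef_rot: [-145.2, 26.7, -133.7]
contact_force: [-1.1, -0.2, 0.7]
gripper_width: 0.0875
gripper_force: 0.0
[  2.   53.7  71.6   9.4 -66.1 -54.7]
err tool frame deg [ 1.7 -6.2 47.6] tilt 42.8 az -10.7
0 [-0.25 -0.27  0.12] 0.0294 norm 0.39
1 [-0.29 -0.22  0.12] 0.0294 norm 0.39
2 [-0.33 -0.16  0.12] 0.0294 norm 0.39
3 [-0.35 -0.1   0.12] 0.0294 norm 0.39
4 [-0.37 -0.03  0.12] 0.0 norm 0.39
5 [-0.37 -0.03  0.12] 0.0 norm 0.39
6 [-0.37 -0.03  0.12] 0.0 norm 0.39
```

```bash
python3 -m inch '-0.25 -0.27 0.12 0.029 1;-0.29 -0.22 0.12 0.029 1;-0.2 -0.1 0.08 0.029 1;0 0 0 0.029 1;0 0 0 0.015 1;0 0 0 0 1;0.2 0 -0.1 0 1;0.2 0 -0.1 0 1'; python3 st.py; python3 go.py .6 -.4 .3
```

```text
time_s: 22.45
tcp_pos: [1.1611, -0.1991, 0.4432]
eef_rot: [-177.1, 49.0, 172.2]
contact_force: [1.3, 0.1, 0.4]
gripper_width: 0.0876
gripper_force: 0.0
[   2.8   42.9   42.6   16.2  -42.7 -109.1]
err tool frame deg [-1.7  0.1  1. ] tilt 49.1 az -11.6
t 22.45 tcp [ 1.1611 -0.1991  0.4432] rot [-177.12   49.05  172.16] units [ 3.03  -1.937 -1.941] rows 10.22
```

```bash
cat > chk.py <<'E'
from kin2 import *
from h import get_state
st=get_state();R=r('xyz',st['eef_rot'])@r('z',1.0);q=st['joints'];A=-r('xyz',[180,-40,-9.4])[:,2]
sy=r('z',-9.4)@[0,1,0];K=np.array([.474,-.197,.0855]);g=K+R[:,2]*.012
wp=[st['tcp_pos'],(.6,-.4,.3),(.42,-.33,.2),K-R[:,2]*.06,g,g+A*.02,g+A*.02+sy*.1]
for a,b in zip(wp,wp[1:]):
    a=np.array(a);b=np.array(b);n=max(2,int(np.linalg.norm(b-a)/.055)+1)
    for f in np.arange(1,n+1)/n:
        s=ik(a+(b-a)*f,R,q);st=np.abs(s[0]-q).max();q=s[0]
        if s[1]>.5 or st>12: print('  bad',(a+(b-a)*f).round(3),q.round(0),round(s[1],1),round(st))
    print('leg',b.round(3),n,q.round(0),round(s[1],1),round(s[2],1))
E
python3 chk.py
```

```text
bad [ 1.114 -0.216  0.431] [   2.   37.   30.   17.  -36. -111.] 0.0 13
leg [ 0.6 -0.4  0.3] 12 [-26.   3. -18. -28. -23. -53.] 0.0 0.0
leg [ 0.42 -0.33  0.2 ] 4 [-41.  -5. -33. -53. -27. -19.] 0.0 0.0
  bad [ 0.426 -0.235  0.15 ] [-19.  -8. -45. -51.  -7. -33.] 0.0 14
  bad [ 0.43  -0.188  0.125] [-16.  -7. -46. -64.  -4. -22.] 0.8 13
leg [ 0.43  -0.188  0.125] 3 [-16.  -7. -46. -64.  -4. -22.] 0.8 0.3
  bad [ 0.456 -0.193  0.101] [-34.   0. -41. -86. -17.  12.] 0.0 34
  bad [ 0.483 -0.199  0.078] [-41.   7. -41. -98. -22.  29.] 0.0 17
leg [ 0.483 -0.199  0.078] 2 [-41.   7. -41. -98. -22.  29.] 0.0 0.0
leg [ 0.47  -0.197  0.093] 2 [-36.   3. -41. -90. -18.  19.] 0.0 0.0
leg [ 0.487 -0.098  0.093] 2 [ -27.    1.  -45. -108.  -12.   30.] 0.0 0.0
```

```bash
python3 -m inch '0.27 -0.18 -0.17 0 1;0.27 -0.18 -0.17 0 1;0.27 -0.18 -0.17 0 1;0.27 -0.18 -0.17 0 1;0.27 -0.18 -0.17 0 1;0.27 -0.18 -0.17 0 1;0.27 -0.18 -0.17 0 1;0.27 -0.18 -0.17 0.003 1'; python3 st.py; python3 -c "
from plan import *
p=get_state()['tcp_pos'];print(p)
a=np.array([.58,-.4,.29]);b=np.array([.43,-.31,.18])
rows([((a-p)/4,0)]*4+[((b-a)/4,0)]*4)"
```

```text
time_s: 23.45
tcp_pos: [0.76, -0.3511, 0.3408]
eef_rot: [-178.4, 49.2, 170.5]
contact_force: [0.0, -1.6, 0.1]
gripper_width: 0.0876
gripper_force: 0.0
[-11.5  10.7 -15.3   0.4 -14.8 -89.1]
err tool frame deg [-1.7  0.2 -0.1] tilt 49.2 az -11.6
[ 0.75998443 -0.35110039  0.3408352 ]
0 [ 0.25 -0.13 -0.15] 0.0 norm 0.32
1 [ 0.25 -0.13 -0.15] 0.0 norm 0.32
2 [ 0.25 -0.13 -0.15] 0.0 norm 0.32
3 [ 0.25 -0.13 -0.15] 0.0 norm 0.32
4 [ 0.32  0.1  -0.09] 0.0 norm 0.34
5 [ 0.32  0.1  -0.09] 0.0 norm 0.34
6 [ 0.32  0.1  -0.09] 0.0 norm 0.34
7 [ 0.32  0.1  -0.09] 0.0 norm 0.34
```

```bash
python3 -m inch '0.25 -0.13 -0.15 0 1;0.25 -0.13 -0.15 0 1;0.25 -0.13 -0.15 0 1;0.25 -0.13 -0.15 0 1;0.32 0.1 -0.09 0 1;0.32 0.1 -0.09 0 1;0.32 0.1 -0.09 0 1;0.32 0.1 -0.09 0 1'; python3 st.py; python3 go.py .442 -.193 .113;  python3 - <<'E'
from h import *
c=snap('side','s6'); cv2.imwrite('pics/s6c.png',cv2.resize(c['color'][200:420,200:440],None,fx=2.5,fy=2.5,interpolation=2))
E
```

```text
time_s: 24.45
tcp_pos: [0.4307, -0.3074, 0.1766]
eef_rot: [-178.3, 49.2, 170.6]
contact_force: [-0.7, -0.9, -1.8]
gripper_width: 0.0879
gripper_force: 0.0
[-38.3  -4.2 -34.8 -57.5 -23.8 -15.2]
err tool frame deg [-1.7  0.2  0. ] tilt 49.3 az -11.6
t 24.45 tcp [ 0.4307 -0.3074  0.1766] rot [-178.3    49.24  170.62] units [0.354 0.772 0.216] rows 2.19
```

View pics/s6c.png

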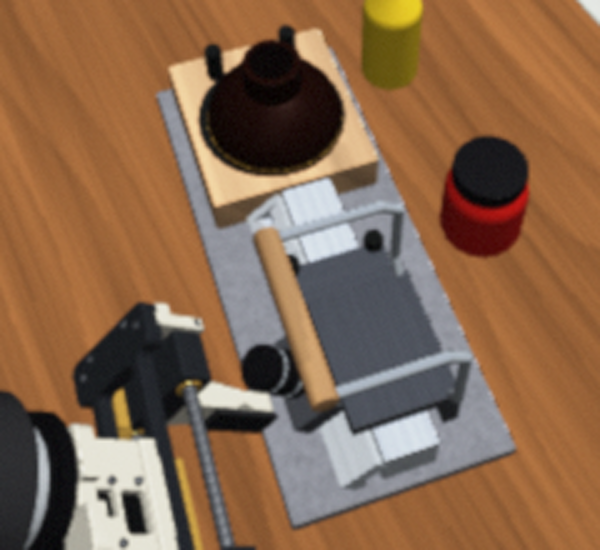

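The side view shows the bowl standing well on the mat, short of the posts. The knob's end face is clear at crop (267,369), which is pixel (306.8,347.6), and the near finger hasn't reached it yet. I'll refine the knob position.

```bash
cat > knob.py <<'E'
from h import *
from fit import W,T
from scipy.optimize import least_squares
a=load('top0');b=load('side0');w=load('w5')
A=np.array([-np.sin(np.radians(40)),0,np.cos(np.radians(40))])
C=lambda u,v:(200+u/2.5,200+v/2.5)
def r(v,full=False):
    p=[.5844,.0372,-.1641]; K=np.array([v[0],v[2],v[1]]); R=K+[.016,0,.077]
    e=dict(face=proj(b,W(p,K+A*.0225))[0]-C(267,369), s1=proj(b,W(p,R+[0,.068,0]))[0]-C(266,234), s2=proj(b,W(p,R-[0,.068,0]))[0]-C(324,399),
     t1=proj(a,W(p,R+[0,.068,0]))[0]-T(590,238),t2=proj(a,W(p,R-[0,.068,0]))[0]-T(768,260), w=(proj(w,W(p,R))[0]-(318,287))*.7)
    return e if full else np.concatenate(list(e.values()))
s=least_squares(r,[-.07,.085,-.245]);print(s.x.round(4),{k:v.round(1) for k,v in r(s.x,True).items()},W([.5844,.0372,-.1641],(s.x[0],s.x[2],s.x[1])).round(4))
# face only, with stand y known: how K moves
for q in(.012,.016,.020):
  f=lambda v:proj(b,W([.5844,.0372,-.1641],np.array([v[0],q-.261,v[1]])+A*.0225))[0]-C(267,369)
  t=least_squares(f,[-.07,.085]);print(q,t.x.round(4),W([.5844,.0372,-.1641],(t.x[0],q-.261,t.x[1])).round(4))
E
python3 knob.py
```

```text
[-0.0702  0.0846 -0.2481] {'face': array([-5.1, -0.9]), 's1': array([-0.9, -0.3]), 's2': array([0.2, 3. ]), 't1': array([-0.4, -2.1]), 't2': array([ 0.2, -0.9]), 'w': array([ 0.1, -2. ])} [ 0.4747 -0.1961  0.0846]
0.012 [-0.0613  0.0766] [ 0.4833 -0.1984  0.0766]
0.016 [-0.0605  0.0679] [ 0.4847 -0.1946  0.0679]
0.02 [-0.0597  0.0591] [ 0.4861 -0.1908  0.0591]
```

Run:
```python
from h import *
from fit import W
A=np.array([-np.sin(np.radians(40)),0,np.cos(np.radians(40))]);X=np.array([np.cos(np.radians(40)),0,np.sin(np.radians(40))]);Y=np.array([0,1,0])
p=[.5844,.0372,-.1641]
for nm,(u0,u1,v0,v1) in (('s6',(290,330,332,366)),('w5',(290,345,290,316))):
    c=load(nm);g=c['color'].mean(2)
    for K in([-.0702,-.2465,.0846],):
        K=np.array(K)
        for e in(.0225,-.0225):
            P=[W(p,K+A*e+.017*(np.cos(t)*X+np.sin(t)*Y)) for t in np.linspace(0,6.28,24)];uv=proj(c,np.array(P));print(nm,e,'centre',proj(c,W(p,K+A*e))[0].round(1),'u',uv[:,0].min().round(),uv[:,0].max().round(),'v',uv[:,1].min().round(),uv[:,1].max().round())
    for v in range(v0,v1): print(v,''.join(' .:-=+*#%@'[9-min(9,int(x//22))] for x in g[v,u0:u1]))
```

```text
s6 0.0225 centre [301.4 345.9] u 294.0 309.0 v 336.0 356.0
s6 -0.0225 centre [317.4 349.4] u 310.0 324.0 v 340.0 359.0
332 =++--------------------=++=-----::-=****
333 =++=-------------------=++=-----:::-+***
334 =++=-------------------=**+=-----::-=***
335 ==++--::--------------=+**+=-----:::=+**
336 ==++---:------------=+****+=----::::-+**
337 ==++=--:----========+***#**+=---::::-=**
338 ==+++-::--=+##%%%#*****##**+=---:::::-+*
339 =++++--:-=*%@@@@@@%%#**###*+=----::::-+*
340 ==+++=--=*%@@@@@%@@@%*+*%%#*+=---::::-=*
341 ===+++--+%@@@@@@@@@@@#++#%%*+=----::::-+
342 ==++++=+#%@@@@@@@@@@%%#++%%#+=----::::-+
343 ====+++*%@@@@@@@@@@@@@%+=#%#*+=---::::-=
344 ====++*%@@@@@@@@@@@@@@%+=*%%*+=---:::::-
345 ====++#%@@@@@@@@@@@@@@%*+*%%#+=--::::::-
346 ====++#%@@@@@@@@@@@@@@%*=*%%#*=--::::::-
347 =====+#@@@@@@@@@@@@@@@%*=*%@%*+=-:::::::
348 =====+*%@@@@@@@@@@@@@@%*+#%@%#+=--::::::
349 =====+*%@@@@@@@@@@@@@@%++#@@@#*=--::::::
350 +=====*%@@@@@@@@@@@@@@%++%@@@%*+=-::::::
351 +=====*#@@@@@@@@@@@@@@#+*%@@@%#+=--:::::
352 ++====+#%@@@@@@@@@@@@%*+#@@@@#*+=--:::::
353 =======*%@@@@@@@@@@@%#+*%@@@%*++
[... 1527 characters left out ...]
=-+#%@@@@%%@@@@%@@@#+==+%#**************
305 ************%*=-+%@@@%%@@@@@@%@@@@%%*=-*%#********#****
306 ***********##==*%@@@%@@%@%@%%@@@%@@@%#+=*%*************
307 **********#%*+#@@@%@@@@@@@@@@@@@@@%@@@%*=%#************
308 **********#*=%@@@%@@@@@@@@%@@@@@%@%@%@@#++%*********#**
309 *********##++@@@@@@@%@@@@%%%%%@@@@@@@@@%*+#************
310 **********+=%@@@@@@%#*+==---===+*%@@@@@@%++************
311 **********++@@@@@%#*=-----=------=*#@@@@%*+*#***#******
312 *********+=%@%@%#*---=++**#**+++=--=+#@@@%*+#**********
313 **********+@@@%*==++*##%@@@@@@%%**+=-=*@@@#+***********
314 **********#@@%*=-+%@@@@@@%@@@@@@@@@#+-=+@@#************
315 ##**####*##%#**++#%#%%%%#####%%%%%%%#++*%%#*######**#*#
```

```bash
python3 -c "
from plan import *
p=get_state()['tcp_pos'];a=np.array([.441,-.189,.114]);b=np.array([.4836,-.1965,.0768])
rows([((a-p)/6,0)]*6+[((b-a)/3,0)]*3)"
```

```text
0 [0.05 0.13 0.04] 0.0 norm 0.14
1 [0.05 0.13 0.04] 0.0 norm 0.14
2 [0.05 0.13 0.04] 0.0 norm 0.14
3 [0.05 0.13 0.04] 0.0 norm 0.14
4 [0.05 0.13 0.04] 0.0 norm 0.14
5 [0.05 0.13 0.04] 0.0 norm 0.14
6 [-0.    0.    0.13] 0.0 norm 0.13
7 [-0.    0.    0.13] 0.0 norm 0.13
0 [-0.    0.    0.13] 0.0 norm 0.13
```

```bash
python3 -m inch '0.05 0.13 0.04 0 1;0.05 0.13 0.04 0 1;0.06 0.13 0.04 0 1;0.06 0.13 0.04 0 1;0.06 0.13 0.04 0 1;0.06 0.13 0.04 0 1;0 0 0 0 1;0 0 0 0 1'; python3 st.py; python3 go.py .4836 -.1965 .0768
```

```text
time_s: 25.5
tcp_pos: [0.4475, -0.1943, 0.1133]
eef_rot: [-178.4, 49.2, 170.4]
contact_force: [-0.1, -0.5, 0.1]
gripper_width: 0.0878
gripper_force: 0.0
[-29.1  -2.5 -41.9 -78.7 -13.4   1.3]
err tool frame deg [-1.7  0.2 -0.1] tilt 49.2 az -11.7
t 25.5 tcp [ 0.4475 -0.1943  0.1133] rot [-178.43   49.21  170.39] units [0.027 0.035 0.34 ] rows 0.86
```

```bash
python3 -m inch '0.02 0.03 0.1 0 1;0 0 0.1 0 1;0 0 0.1 0 1;0 0 0.04 0 0.6;0 0 0 0 0.6;0 0 0 0 0.3;0 0 0 0 0.3;0 0 0 0 0.3' 25; python3 st.py
```

```text
time_s: 26.5
tcp_pos: [0.4842, -0.1965, 0.0775]
eef_rot: [-178.5, 49.2, 170.3]
contact_force: [-0.7, 0.7, 0.2]
gripper_width: 0.0428
gripper_force: 0.0
[-40.7   7.2 -40.8 -98.3 -21.8  30.2]
err tool frame deg [-1.7  0.2 -0.2] tilt 49.2 az -11.6
```

```bash
python3 -m inch '0 0 0 0 0;0 0 0 0 0;0 0 0 0 0;0 0 0 0 0;0 0 0 0 0;0 0 0 0 0;0 0 0 0 0;0 0 0 0 0' 35; python3 -c "
from plan import *
A=np.array([-.634,.105,.766]);sy=np.array([.1634,.9866,0])
rows([(A*.019,0),(sy*.05,0)])"
```

```text
time_s: 27.5
tcp_pos: [0.4842, -0.1965, 0.0773]
eef_rot: [-178.6, 49.2, 170.2]
contact_force: [-4.6, 0.5, 5.3]
gripper_width: 0.034
gripper_force: 35.0
0 [-0.02 -0.   -0.12] 0.0 norm 0.13
1 [ 0.    0.33 -0.01] 0.0 norm 0.33
```

Width is 34 mm, so the knob is held. Now I'll pull the plunger and check the spring force.

```bash
python3 -m inch '0 0 -0.03 0 0;-0.01 0 -0.03 0 0;-0.01 0 -0.03 0 0;0 0 -0.03 0 0;0 0 0 0 0;0 0.02 0 0 0;0 0.05 0 0 0;0 0.06 0 0 0' 35; python3 st.py; python3 -c "
from plan import *
p=get_state()['tcp_pos']-[.4842,-.1965,.0773];print('pull',p@[-.634,.105,.766],'slide',p@[.1634,.9866,0],'perp',p@[.755,-.125,.643])"
```

```text
time_s: 28.5
tcp_pos: [0.4763, -0.1756, 0.0906]
eef_rot: [-178.5, 49.1, 170.2]
contact_force: [4.8, -3.1, -6.5]
gripper_width: 0.0338
gripper_force: 34.9
[-34.7   3.1 -41.5 -94.6 -17.2  21.6]
err tool frame deg [-1.8  0.1 -0.2] tilt 49.2 az -11.7
pull 0.017411014657831472 slide 0.01931826865314643 perp -5.924621359812074e-05
```

```bash
cat > pr.py <<'E'
from plan import *
s=get_state();p=s['tcp_pos']-[.4842,-.1965,.0773];print(s['time_s'],'pull',(p@[-.634,.105,.766]).round(4),'slide',(p@[.1634,.9866,0]).round(4),'perp',(p@[.755,-.125,.643]).round(4),'Fpull',-(s['contact_force']@[-.634,.105,.766]).round(1),'Fslide',(s['contact_force']@[.1634,.9866,0]).round(1),s['gripper_width'],s['joints'].round(0))
E
python3 -m inch '0 0.06 0 0 0;0 0.07 0 0 0;0 0.07 0 0 0;0 0.07 0 0 0;0 0.07 0 0 0;0 0.06 0 0 0;0 0.03 0 0 0;0 0 0 0 0' 35; python3 pr.py
```

```text
time_s: 29.5
tcp_pos: [0.4878, -0.1114, 0.0891]
eef_rot: [-178.6, 49.1, 170.2]
contact_force: [4.0, -0.3, -7.1]
gripper_width: 0.0333
gripper_force: 34.8
29.5 pull 0.0157 slide 0.0846 perp -0.0003 Fpull 8.1 Fslide 0.4 0.03331498138024036 [ -30.    2.  -45. -108.  -15.   32.]
```

```bash
python3 -m inch '0.003 0 0.02 0 0;0.003 0 0.02 0 0;0 0 0 0 0;0 0 0 0 0.46;0 0 0 0 0.46;0 0 0 0 0.46;0 0.02 0 0 0.46;0 0.02 0 0 0.46' 35; python3 pr.py
```

```text
time_s: 30.5
tcp_pos: [0.4936, -0.1081, 0.0853]
eef_rot: [-178.4, 49.2, 170.3]
contact_force: [-3.7, -9.5, 3.7]
gripper_width: 0.0404
gripper_force: 4.5
30.5 pull 0.0095 slide 0.0888 perp 0.0012 Fpull -4.2 Fslide -10.0 0.04043225888245022 [ -32.    4.  -46. -112.  -17.   38.]
```

```bash
python3 -m inch '0 0.012 0 0 0.46;0 0.012 0 0 0.46;0 0.012 0 0 0.46;0 0.012 0 0 0.46;0 0.012 0 0 0.46;0 0 0 0 0.46;0 0 0 0 0.46;0 0 0 0 0.46' 35; python3 pr.py
python3 - <<'E'
from h import *
c=snap('side','s7')
E
```

```text
time_s: 31.5
tcp_pos: [0.4951, -0.0975, 0.0848]
eef_rot: [-178.6, 49.2, 170.2]
contact_force: [0.2, -0.7, 0.7]
gripper_width: 0.0405
gripper_force: 0.0
31.5 pull 0.0093 slide 0.0995 perp 0.0007 Fpull -0.3 Fslide -0.6 0.04048493664911727 [ -32.    4.  -46. -115.  -17.   41.]
```

```bash
python3 -m inch '0 0.01 0 0 0.46;0 0 0 0 0.46;0 0.01 0 0 0.46;0 0 0 0 0.46;0 0 0 0 0.46;0 0 0 0 0.46;0 0 0 0 0.46;0 0 0 0 0.46' 35; python3 pr.py
```

```text
time_s: 32.55
tcp_pos: [0.4957, -0.0949, 0.0849]
eef_rot: [-178.6, 49.2, 170.2]
contact_force: [-0.3, 0.4, -0.2]
gripper_width: 0.0404
gripper_force: 0.0
32.55 pull 0.0092 slide 0.1022 perp 0.0009 Fpull -0.1 Fslide 0.4 0.04041687495519656 [ -32.    4.  -47. -116.  -17.   42.]
```

Run:
```python
from h import *
c=snap('side','s8'); cv2.imwrite('pics/s8c.png',cv2.resize(c['color'][170:420,200:440],None,fx=2.4,fy=2.4,interpolation=2))
w=snap('wrist','w8');t=snap('top','t8')
A=cv2.resize(c['color'][170:400,220:420],(400,460)); B=cv2.resize(w['color'],(400,300)); D=cv2.resize(t['color'][200:330,250:480],(400,226))
o=np.zeros((560,800,3),np.uint8);o[:460,:400]=A;o[:300,400:]=B;o[310:536,400:]=D;cv2.imwrite('pics/m8.png',o)
```

```text
(no output)
```

View pics/m8.png

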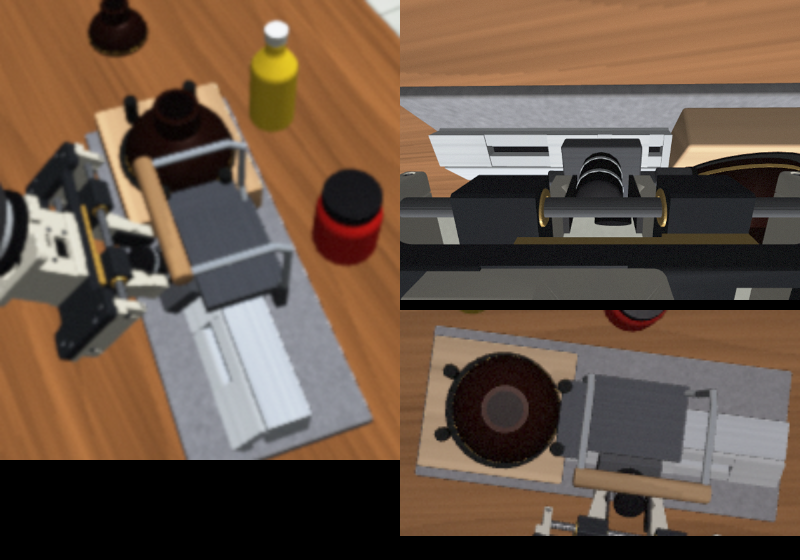

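The montage shows the carriage up against the bowl, with the bumpers at its rim and the bowl still clear of the posts. The knob is between the fingers. Next I'll measure the carriage position and the plunger depth.

Run:
```python
from h import *
from fit import W
p=[.5844,.0372,-.1641];Rz=np.array([[np.cos(p[2]),-np.sin(p[2])],[np.sin(p[2]),np.cos(p[2])]])
t=load('t8');w=load('w8')
for px in((344.9,244.3),(340.3,279.4)):
    l=Rz.T@(ray(t,px,.084)[:2]-p[:2]); print('bumper local',l.round(4),'q',(l[1]+.178).round(4))
A=np.array([-np.sin(np.radians(40)),0,np.cos(np.radians(40))]);X=np.array([np.cos(np.radians(40)),0,np.sin(np.radians(40))]);Y=np.array([0,1,0])
for pull in(0,.010):
    K=np.array([-.0702,.1135-.261,.0846])+A*pull
    for e in(.0225,-.0225):
        uv=proj(w,np.array([W(p,K+A*e+.017*(np.cos(a)*X+np.sin(a)*Y)) for a in np.linspace(0,6.28,48)]))
        print(pull,e,'u',uv[:,0].min().round(1),uv[:,0].max().round(1),'v',uv[:,1].min().round(1),uv[:,1].max().round(1))
g=w['color'].mean(2)
for v in range(232,322,3): print(v,''.join(' .:-=+*#%@'[9-min(9,int(x//22))] for x in g[v,260:390:2]))
```

```text
bumper local [ 0.0326 -0.0628] q 0.1152
bumper local [-0.0346 -0.063 ] q 0.115
0 0.0225 u 275.5 354.2 v 291.2 354.6
0 -0.0225 u 288.3 350.2 v 244.1 297.8
0.01 0.0225 u 271.6 355.5 v 305.6 371.5
0.01 -0.0225 u 286.0 350.9 v 252.7 308.3
232 %%%%%%%%%%%%%%%%%%%%%%%%%%%%%%%%%%%%%%%%%%%%%%%%%%%%%%%%%%%%%%%- 
235 ################################################################ 
238 ******************************+****+*****+****+*+******+**+**+*# 
241 *++++**+*+++**+**+++++*+++++++++++++*++*+++++++**+*+++++*+++++** 
244 **+*+******+***++******+*+**#%@@@%#**+****+++*+*+++**++***+*++** 
247 *+++++++*++++++++++++++#@@@@@@@@@@@@@@%*+++++*++++++++++++++++*+ 
250 ***+++**++********+++#@@@@%##***###@@@@@%***++++++*++*++**++++*+ 
253 ************++*****#@@#*#=:.=+=+=:.=***%@@@#***+**++*+*****+***= 
256 #++++**+**++++++++@%**:*#@@@@@@@@@@@@*=-*#@@*+++++++++++++++++*- 
259 =*+++**++**++*+++##-.#@@@@@@@@%@@@@@@@@@=.##@*++++++++++++++++*: 
262 -**+*+*+*+****++**-#@@@@@@@@@@@@@@@@@@@%@@=:#@++++++++++++++++*. 
265  *+**+*++++++*+*=*@@@@@@@@@@@@@@%@%@@@@@@@@@-*%++++++++++*++++*  
268 -*++**++++++++++:@@@@
[... 534 characters left out ...]

292 ******@@%@@@-*@@@@@@@%%%%%%%%%%%%%%%%%@@%@@@@@=-+++++@%@@@%*+****
295 **+++*@@@@@%:@@@@%%%%%%%%%%%%%%%%%%%%%%%@@@@@@@:*++++@@@@%%#+++**
298 ===++@@@@@@*@@@@@%%%%%%%%%%%%%%%%%%%%%%%%%%@@@@%=++++@@@@@@@++===
301 ===+*@@@@@@*@@%%%%%%%#%%%%%%%%%%%%%%#%%#%%%%@@@@+++++@@@@@@@#====
304 *+==@@@@@@@@@%%%%%%%%%%%%%%#%%%%%#%#%%%%%%%%%@@@=++++@@@%@@@@+=+*
307 *+++@@@@@@@@%%%%%%%%%%%%%#%%%###%######%%%%%%%@@*++++@@@@@@%@#+**
310 ***@@@%%@@@@%%%%%%%%%%#%%%#%#########%##%##%%%%@%++++@@@%@@@@@*++
313 **%@@@@@@@@%%%%%%%%###%################%%#%##%%%%++++@@@%@%@@@%+*
316 %%%%%%%%%%%%%%%%%%%%%%%%%%%%%%%%%%%%%%%%%%%%%%%%%%%#%%%%%%%%%%%%%
319 %%%%%#%%%%#%%%%%%%%%%##%%%##%%%%%%%%%%%%%%%%%%%%%%%%%%%%%%%#%%%%%
```

```bash
python3 -m inch '0 0.012 0 0 0.46;0 0.012 0 0 0.46;0 0 0 0 0.46;0 0 0 0 0.46;0 0 0 0 0.46;0 0 0 0 0.46;0 0 0 0 0.46;0 0 0 0 0.46' 35; python3 pr.py
```

```text
time_s: 33.7
tcp_pos: [0.4964, -0.0913, 0.0848]
eef_rot: [-178.6, 49.2, 170.2]
contact_force: [-3.1, -3.9, 2.1]
gripper_width: 0.0404
gripper_force: 2.1
33.7 pull 0.0091 slide 0.1058 perp 0.0009 Fpull -3.2 Fslide -4.4 0.040391420338744724 [ -32.    4.  -47. -117.  -17.   43.]
```

```bash
python3 -m inch '0 0.012 0 0 0.46;0 0.008 0 0 0.46;0 0 0 0 0.46;0 0 0 0 0.46;0 0 0 0 0.46;0 0 0 0 0.46;0 0 0 0 0.46;0 0 0 0 0.46' 35; python3 pr.py
```

```text
time_s: 34.7
tcp_pos: [0.4968, -0.0893, 0.0848]
eef_rot: [-178.5, 49.2, 170.3]
contact_force: [-5.3, -8.1, 5.4]
gripper_width: 0.0405
gripper_force: 4.3
34.7 pull 0.009 slide 0.1079 perp 0.0009 Fpull -6.7 Fslide -8.9 0.04052089060220189 [ -32.    4.  -47. -118.  -17.   44.]
```

```bash
python3 -m inch '0 -0.015 0 0 0.46;0 -0.015 0 0 0.46;0 0 0 0 0.75;0 0 0 0 0.75;0 0 0 0 0.75;0 0 0 0 0.75;0 0 0 0 0.75;0 0 0 0 0.75' 35; python3 pr.py
python3 - <<'E'
from kin2 import *
from h import get_state
st=get_state();R=r('xyz',st['eef_rot']);p=st['tcp_pos']
for dx in((0,0),(.01,0),(0,-.03),(.01,-.03)):
    q=st['joints'];o=[]
    for f in(.02,.04,.06,.08,.1):
        s=ik(p-R[:,2]*f+R[:,0]*dx[0]*f/.1+np.array([0,dx[1],0])*f/.1,R,q);q=s[0];o.append((float(s[1].round(1)),q.round(0).tolist()))
    print(dx,o)
E
```

```text
time_s: 35.7
tcp_pos: [0.4961, -0.0928, 0.0849]
eef_rot: [-178.6, 49.2, 170.2]
contact_force: [-0.8, 0.4, 0.1]
gripper_width: 0.0657
gripper_force: 0.0
35.7 pull 0.0091 slide 0.1043 perp 0.0009 Fpull -0.6 Fslide 0.3 0.06565674715744507 [ -32.    4.  -47. -116.  -17.   43.]
(0, 0) [(0.0, [-24.0, -1.0, -45.0, -106.0, -10.0, 26.0]), (1.9, [-12.0, -4.0, -45.0, -93.0, -0.0, 4.0]), (6.0, [-12.0, -7.0, -46.0, -93.0, -0.0, 5.0]), (10.8, [-12.0, -10.0, -48.0, -94.0, -0.0, 5.0]), (16.2, [-12.0, -13.0, -49.0, -94.0, -0.0, 5.0])]
(0.01, 0) [(0.0, [-25.0, -1.0, -45.0, -107.0, -11.0, 28.0]), (1.1, [-12.0, -4.0, -45.0, -93.0, -0.0, 4.0]), (4.9, [-12.0, -7.0, -46.0, -93.0, -0.0, 5.0]), (9.3, [-12.0, -10.0, -48.0, -93.0, -0.0, 5.0]), (14.5, [-12.0, -13.0, -50.0, -94.0, -0.0, 5.0])]
(0, -0.03) [(0.0, [-24.0, -1.0, -45.0, -104.0, -10.0, 24.0]), (1.9, [-12.0, -4.0, -44.0, -90.0, -0.0, 1.0]), (5.9, [-12.0, -7.0, -46.0, -88.0, -1.0, -1.0]), (10.3, [-13.0, -10.0, -47.0, -86.0, -1.0, -2.0]), (15.1, [-14.0, -12.0, -48.0, -84.0, -3.0, -3.0])]
(0.01, -0.03) [(0.0, [-25.0, -0.0, -45.0, -106.0, -11.0, 26.0]), (1.1, [-12.0, -4.0, -45.0, -90.0, -0.0, 1.0]), (4.8, [-12.0, -7.0, -46.0, -88.0, -1.0, -0.0]), (8.9, [-13.0, -10.0, -48.0, -86.0, -1.0, -2.0]), (13.4, [-14.0, -12.0, -49.0, -84.0, -3.0, -3.0])]
```

```bash
python3 -m inch '0 0 -0.03 0 0.75;0 0 -0.04 0 0.75;0 0 -0.04 0 0.75;0 0 -0.04 0 0.75;0 0 -0.04 0 0.75;0 0 -0.04 0 0.75;0 0 -0.03 0 0.75;0 0 0 0 0.75' 35; python3 pr.py
python3 - <<'E'
from h import *
from fit import W
snap('side','s9');t=snap('top','t9');w=snap('wrist','w9');b=load('s9')
p=[.5844,.0372,-.1641];Rz=np.array([[np.cos(p[2]),-np.sin(p[2])],[np.sin(p[2]),np.cos(p[2])]])
A=np.array([-np.sin(np.radians(40)),0,np.cos(np.radians(40))]);X=np.array([np.cos(np.radians(40)),0,np.sin(np.radians(40))]);Y=np.array([0,1,0])
for pull in(0,.010):
    K=np.array([-.0702,.115-.261,.0846])+A*pull
    for e in(.0225,-.0225):
        uv=proj(w,np.array([W(p,K+A*e+.017*(np.cos(a)*X+np.sin(a)*Y)) for a in np.linspace(0,6.28,48)]))
        print(pull,e,'u',uv[:,0].min().round(1),uv[:,0].max().round(1),'v',uv[:,1].min().round(1),uv[:,1].max().round(1))
g=w['color'].mean(2)
for v in range(240,320,4): print(v,''.join(' .:-=+*#%@'[9-min(9,int(x//22))] for x in g[v,250:390:2]))
# movement of the top view between t8 and t9 (bowl, carriage): mean abs difference
d=cv2.absdiff(load('t8')['color'],t['color']).max(2); print('bowl diff',d[220:300,270:340].mean(),'carriage',d[240:280,345:400].mean())
E
```

```text
time_s: 36.7
tcp_pos: [0.4671, -0.0868, 0.1064]
eef_rot: [-178.5, 49.4, 170.3]
contact_force: [0.5, 0.3, 0.2]
gripper_width: 0.0656
gripper_force: 0.0
36.7 pull 0.0447 slide 0.1054 perp -0.0079 Fpull 0.1 Fslide 0.4 0.06555497448469685 [-12.  -4. -44. -93.  -0.   5.]
0 0.0225 u 284.8 348.3 v 267.3 320.6
0 -0.0225 u 294.0 346.1 v 232.1 278.3
0.01 0.0225 u 282.2 349.0 v 277.5 332.6
0.01 -0.0225 u 292.3 346.5 v 238.7 286.3
240             =***************#@%#-+=*#@@@%+=-=##@@*****************    
244             -**+*******+**+%*:+@@@@@@@@@@@@%@@*:#@*+*+++*****+++*+    
248             .*************#=@@@@@@@@@@@@@@%@@@@@@+#*++********++*+    
252              ************+-@@@@@%####**#**#@@@@@@@*+******+******=    
256 .............*+**********-@@%#*+++#@@@@@@#++-*#%@@@+=**+**+*++***=.:::
260   %%%%%%%%%%%#**********+@%-=#@@@@@@@@@@@@@@@@#-+#@@+**++**+***+*%%%%%
264   %%%%%%%#%#%#++**++++++#=#@@@@@@@@@@@@@@@@@@@@@@*=@*+++++*+++++*%#%#%
268  .%%####%%####*+++*++++*:@@@@@%%%%%@%%%%@@%@%@@@@@%.#+*++++*++++*%###%
272  *%#%%#%#%#%%#*+++*+++*-@@@%%%@%%%%%%%%%%%%%%%%@@@@%-*++*+++++*+*%%###
27
[... 177 characters left out ...]
%%%%%%%%%%%%%%%%%%%%%%%%%%%@*++++++++++++++++
288 @@@@*+++++++++++++++++*@%%%%%%%%%#%%%%%%%#%%%%%%%%%%@*++++++++++++++++
292 @@@@*==+++++++++++++++*%%%%%%%%%%#%#%%######%%%%%%%%%*++++++++++++++++
296 @@%@*====++++++++++++++#%%%%%#%#%##########%###%#%%%%+++++++++++++++++
300 @@@@#====*++++++++++++++*%#%%#####################%#++++++++++++++++++
304 @@@@%==+**++=++++++++++++*%%%####################%*+++++++++++++++++=+
308 @@@@%=**++=-===============+%##################%##########%+=========-
312 @@@@@**++==++=+===+=======-===#####**#***#*##**********####-::::::::::
316 %%%%%%%%%%##%#%%#%%%%#%%#%#%%%%%%%%%%%%%#%%%%%%%%%%%%%%%%%%%%%%%%%####
bowl diff 7.844285714285714 carriage 9.272272727272727
```

Run:
```python
from h import *
a=cv2.cvtColor(load('t8')['color'],6).astype(np.float32);b=cv2.cvtColor(load('t9')['color'],6).astype(np.float32)
for n,(v0,v1,u0,u1) in dict(bowl=(222,292,272,336),bump=(236,290,334,352),carr=(238,285,345,415),block=(205,240,255,275)).items():
    print(n,cv2.phaseCorrelate(a[v0:v1,u0:u1].copy(),b[v0:v1,u0:u1].copy(),cv2.createHanningWindow((u1-u0,v1-v0),5)))
    T=b[v0+4:v1-4,u0+4:u1-4];r=cv2.matchTemplate(a[v0:v1,u0:u1],T,5);print(cv2.minMaxLoc(r)[1::2])
t=load('t9')['color'];cs=cv2.HoughCircles(cv2.medianBlur(cv2.resize(t[205:310,262:350],None,fx=4,fy=4,interpolation=2)[:,:,2],5),cv2.HOUGH_GRADIENT,1,400,param1=60,param2=15,minRadius=100,maxRadius=150)
print(cs); s=load('t9')
if cs is not None:
    u,v,R=cs[0][0]; P=ray(s,(262+u/4,205+v/4),.062); d=P[:2]-[.5844,.0372]; c,sn=np.cos(-.1641),np.sin(-.1641); print('bowl in stand',c*d[0]+sn*d[1],-sn*d[0]+c*d[1])
```

```text
bowl ((-0.7350179835133872, -0.4023856301726809), 0.725158186422454)
(0.9574694037437439, (4, 4))
bump ((-1.800809860000271, -0.6046403457209131), 0.7984167700441777)
(0.8156988620758057, (6, 4))
carr ((-6.004191220907863, -6.979075818600673), -0.044171449486856106)
(0.9253909587860107, (7, 3))
block ((0.07413199541137416, -0.0452716284285799), 1.022040198246638)
(0.9932424426078796, (4, 4))
[[[190.5 210.5 133.9]]]
bowl in stand -0.0017949394417564675 0.0008583787358021997
```

Run:
```python
from h import *
for n,(u0,u1) in (('top0',(418,456)),('t8',(360,402)),('t9',(360,402))):
    g=load(n)['color'].astype(int); print(n)
    for v in range(296,334): print(v,''.join('R' if (p[2]-p[0]>45) else ' .:-=+*#%@'[9-min(9,int(p.mean()//22))] for p in g[v,u0:u1]))
```

```text
top0
296 *##*#************#****************=---
297 **#####*****######*****#**##******+---
298 #**##**###%%%%%%%@%%#*********###*+---
299 R***#####@@@@@@%@%@%%#**#****#****=---
300 RRRRRRRRR*##%%%%%@@@@%#*******#**+----
301 RRRRRRRRRRRRRRRR*+##%%%#**#*###**+====
302 RRRRRRRRRRRRRRRRRRRRRRRR***#####*=====
303 RRRRRRRRRRRRRRRRRRRRRRRRRRRRRRR+*+*+++
304 RRRRRRRRRRRRRRRRRRRRRRRRRRRRRRRRRRRRRR
305 RRRRRRRRRRRRRRRRRRRRRRRRRRRRRRRRRRRRRR
306 RRRRRRRRRRRRRRRRRRRRRRRRRRRRRRRRRRRRRR
307 RRRRRRRRRRRRRRRRRRRRRRRRRRRRRRRRRRRRRR
308 RRRRRRRRRRRRRRRRRRRRRRRRRRRRRRRRRRRRRR
309 RRRRRRRRRRRRRRRRRRRRRRRRRRRRRRRRRRRRRR
310 *******RRRRRRRRRRRRRRRRRRRRRRRRRRRRRRR
311 ====++#%#****R*RRRRRRRRRRRRRRRRRRRRRRR
312 =======@*+%%%%%##***R*RRRRRRRRRRRRRRRR
313 =======%#%@@@@@%@%%%%%%##**RRRRRRRRRRR
314 =======#%@@@@@@%%%@%@%%@%#+++******RRR
315 +======*@@@%@%@@%@@@%%%@%#========+++*
316 RRRR****@@@@@@@@%@@@@@@@@%+===========
317 RRRRRRR*@@@@@@@%@@@@@@@@@%*===========
318 RRRRRRRR@@@@@@@@@@@%@%@%@%*===========
319 RRRRRRRR@%@@@%@@@%@@@@@@@%%**++=======
320 RRRRRRRR#@@@@@@@@@@@@@%@@%RRRRRRR****+
321 RRRRRRRR#@@@@@@@
[... 3416 characters left out ...]
##RRRRRRRRRRRRRRRRRRRRRRRRRRRRRRRRRRRR#*RR
320 ##RRRRRRRRRRRRRRRRRRRRRRRRRRRRRRRRRRRR##RR
321 ##RRRRRRRRRRRRRRRRRRRRRRRRRRRRRRRRRRR%#*--
322 ##RRRRRRRRRRRRRRRRRRRRRRRRRRRRRRRRRRR@#*-:
323 #*RRRRRRRRRRRRRRRRRRRRRRRRRRRRRRRRRR%%#*-:
324 #*RRRRRRRRRRRRRRRRRRRRRRRRRRRRRRRRRR@@%*-:
325 #RRRRRRRRRRRRRRRRRRRRRRRRRRRRRRRRRRR@@%*-:
326 #RRRRRRRRRRRRRRRRRRRRRRRRRRRRRRRRRRR@@#*-:
327 #RRRRRRRRRRRRRRRRRRRRRRRRRRRRRRRRRRR@@##-:
328 #RRRRRRRRRRRRRRRRRRRRRRRRRRRRRRRRRRR@@%#=:
329 #RRRRRRRRRRRRRRRRRRRRRRRRRRRRRRRRRRR@%%#+-
330 #RRRRRRRRRRRRRRRRRRRRRRRRRRRRRRRRRRR@@%#+=
331 #RRRRRRRRRRRRRRRRRRRRRRRRRRRRRRRRRRR@@##++
332 #RRRRRRRRRRRRRRRRRRRRRRRRRRRRRRRRRRR@@%#+=
333 #RRRRRRRRRRRRRRRRRRRRRRRRRRRRRRRRRRR@@##=:
```

Knob-to-rest spacing in the top view is 14 px, the same as when the plunger was home at the start, so it is fully in. The carriage is at the first hole, the bowl is centred within 2 mm, and the robot is clear of everything.

```bash
python3 -c "
from plant import *
print(close_job())"
```

```text
the job is handed in; nothing more can be done
None
```

The job is handed in at about 37 s: the large bowl stands caged between the stop posts and the carriage, the plunger measured fully home in the first hole, the gripper is clear of everything, and I did not touch the small bowl, bottle or jar.

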